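# Fetch the jar of leather cream from behind the bottles

## Task

The low jar of leather cream at the back of the wooden supply tray is hemmed in by three taller containers. Stand all three upright in the steel side tray, then lift the jar out and stand it wholly on the cork tile in front of the shoe, and only then put each of the three back upright on the very spot in the supply tray where it stood at the start. Tip nothing over, and do not shift the shoe, or the thread spool and sanding block in the supply tray.

Things in the scene. Friction and masses are not known exactly. Their poses are not given: they have to be found in the camera images.
- bottle: Loose white round plastic bottle with a paper band and a round black cap with a thin black spout on top, upright. Body 50 mm diameter up to 117 mm, sloping shoulder up to 130 mm, cap 30 mm diameter from 130 to 164 mm (grip it by this from above), spout 10 mm or less thick up to its top at 186 mm. About 0.24 kg (hidden, 0.7 to 1.4 times). Origin: centre of its underside; z up.
- can: Loose bare metal round can with a cream-coloured band and a broad ribbed metal cap, standing upright. Body 54 mm diameter up to 118 mm, shallow shoulder up to 124 mm, cap 38 mm diameter from 124 to 150 mm, then tapering to its top at 158 mm: grip it by the cap from above. About 0.28 kg (hidden, 0.7 to 1.4 times). Origin: centre of its underside; z up.
- square_bottle: Loose dark amber square bottle with a paper label, a round white cap, standing upright. Body 48 x 48 mm up to 120 mm, shoulder 34 mm square up to 127 mm, cap 28 mm diameter from 127 to 162 mm (its top): grip it by the cap from above. About 0.26 kg (hidden, 0.7 to 1.4 times). Origin: centre of its underside; z up, x and y square to its sides.
- jar: Loose low round jar of leather cream: amber glass 53 mm diameter, aluminium lid 56 mm diameter from 27 mm up to its top at 42 mm, 0.11 kg. It stands in the supply tray, 9 mm from the middle of its far wall, with a container 60 mm (centre to centre) to its +y, -y and -x side (supply tray axes). With these away it can be gripped across that y. Origin: centre of its underside; z up.
- supply_tray: Wooden supply tray fixed to the bench, open above: 190 mm along its x by 250 mm along its y, walls 8 mm thick and 45 mm high, floor top 8 mm above the bench. It stands left or right on the bench, the side tray on the other side; which container stands where in it changes. Origin: centre of its underside; its +x side is away from the robot, z up.
- side_tray: Shallow empty steel tray fixed to the bench, the place to stand things aside: 120 mm along its x by 290 mm along its y, walls 3 mm thick and 17 mm high with a 6 mm wide rolled rim, floor 3 mm thick (its top 3 mm above the bench). Three containers fit side by side along its y. Origin: centre of its underside; z up.
- cork_tile: Square cork tile fixed flat to the bench in front of the shoe, 110 x 110 mm, 6 mm thick (its top 6 mm above the bench); the jar goes here. Origin: centre of its underside; z up, x and y square to its sides.
- shoe: Loose white and grey sneaker, 290 mm long, 104 mm wide and about 125 mm high at the tongue, its toe towards the robot; not to be moved. Origin: centre of its underside; the toe points along its -x.
- spool: Loose spool of brown thread with wooden ends, 40 mm diameter and 46 mm high, standing in the -y corner at the robot's side of the supply tray; not to be moved. Origin: centre of its underside.
- sanding_block: Loose cork sanding block wrapped in sandpaper, 40 x 50 x 26 mm, lying in the +y corner at the robot's side of the supply tray; not to be moved. Origin: centre of its underside.
There are look-alikes about, which are no part of the job. What is shaped like the cork_tile but purple is not meant.

How it is judged:
By the outcome, as a careful person would: the job done as asked, in the order asked, and still so for the second after the job is handed in, with the robot touching nothing.
It also fails if it takes over 144 s, if anything falls off the work surface, if the arm or the gripper's body presses on something with over 40 N, if the wrist force passes 120 N, or if a joint passes its speed limit or range.

## Robot

A 6-joint arm with a two-finger parallel gripper is mounted at the origin on the work surface. World frame = base frame: x ahead of the robot, y to its left, z up, the work surface at z = 0. Lengths are in m, angles in rad, forces in N, time in s.
With the tool pointing down it reaches from about 0.35 to 0.85 m from the base axis. Payload 8.1 kg.
Tool frame: the origin (TCP) lies midway between the tips of the shut fingers; the grasp point (between the pads) lies 19 mm behind it; z points along the fingers, y is the direction in which the jaws open and shut (so a half turn about z gives the same grasp; the last joint's range is limited). The gripper opens to 93 mm and grips with 3 to 60 N. Pads are 15 mm wide; open, the fingers measure 128 mm over their backs; the gripper's body (75 mm by 188 mm) begins 65 mm behind the grasp point.
Start: joints at [1.247, 0.13, 1.488, -0, 1.523, -0.085], TCP at [0.142, 0.583, 0.219] pointing down, gripper open.
Joint ranges: [-2.96, 2.96], [-0.89, 2.26], [0.02, 2.5], [-1.34, 4.48], [0, 2.73], [-2.66, 2.66]. Speed limits (rad/s): [2.39, 2.39, 2.79, 3.14, 3.14, 3.14].

## Interface

Orientations are given as a rotation vector (axis times angle).
In Python, from plant import robot gives the robot as it stands. The module is installed in compiled form; this text tells all that it offers.
- The arm moves only by the shell command python3 -m pendant 'ROWS' [FORCE]. ROWS is JSON, a list of rows, each an object with "translation": the shift along the tool's x, y, z in mm, a list of three; "twist": the turn, a rotation vector about the tool's x, y, z in rad, a list of three; "grip": the opening, from -1 (shut) to 1 (fully open). A call has exactly 10 rows; each row shifts and turns the pose as measured when the row begins, along the tool's axes as they then stand; what a row does not reach is not made up. A row lasts 1/10 s, in which the tool goes at most 50 mm and 8.59 degrees, less where a joint would pass 70% of its speed; a pose out of reach is approached as far as the arm can. A call is refused whole if a number of a shift passes 50 or a number of a turn 0.15, either way. A call with a gripper value outside its range is refused whole. The fingers move at their own pace and stop on an object; FORCE is the grip in N (left out, the last holds). Time passes only in rows, so rows that do not move let the fingers close, or fill a call up. It gives the time, the measured TCP pose, the force and the opening at its end, in the units of the state.
- robot.read_state(): the state, without advancing time (a new reading comes with each control period).
- robot.read_camera(name): name is "scene" or "top" or "wrist"; returns (picture, depth): 400x640x3 uint8, red, green, blue; 400x640 float32, m along the optical axis (not along the pixel's ray), 0 where there is no reading.
- robot.camera_info(name): a dict with "vertical_fov" (degrees; the focal length in pixels is half the picture's height over the tangent of half this angle, whatever the lens; pixels are square), "cx", "cy" (the principal point, pixels), "D" ([k1, k2, p1, p2, k3] as OpenCV has them; the pictures are not rectified), "cam_to_world" (4x4, takes a point from camera to world coordinates). Camera axes: x right, y up, looking along -z (the intrinsics and any distortion apply to the point x, -y, -z); pixel columns grow to the right and rows downward; lengths in m; the calibration is good to about 2 mm. A picture is of the moment at which its call begins: read the wrist's pose just before it. camera_info takes no time and is no camera call; for the wrist camera it gives the pose at the moment of the call.
- robot.close_job(): hands the job in, once; it reports no verdict.
The state is a dict: "t": time; "q": joint angles; "dq": joint speeds; "joint_torque": joint torques, N m; "tool_pos": TCP position; "orientation": TCP orientation; "force": force on the tool from outside, world axes, zero at the start; "wrist_torque": the same for the moment, N m; "opening": finger opening in m.
Only numpy, scipy, OpenCV 4.12 (cv2) and the standard library are available. Lean on these libraries where they do the work, as an engineer would, in place of code of your own. Each camera call takes 0.05 s, during which the arm holds its last target. There are 200 camera calls.

## Working session

There is one attempt and no reset: what is moved stays moved. The work goes in short steps, Python scripts to look and compute and a shell command to move; the robot and the scene stay as the last step left them, time stands still between calls to the robot, and variables do not carry over. Pictures are saved under pics/ and viewed, about 12 in all and at most 16, crops included, and the job is handed in when it is done.

```bash
mkdir -p pics; cat > h.py <<'E'
import numpy as np, cv2
from plant import robot
from scipy.spatial.transform import Rotation as R
def snap(n):
    i=robot.camera_info(n); p,d=robot.read_camera(n)
    f=p.shape[0]/2/np.tan(np.radians(i["vertical_fov"])/2)
    K=np.array([[f,0,i["cx"]],[0,f,i["cy"]],[0,0,1]])
    return p,d,K,np.array(i["D"],float),np.array(i["cam_to_world"])
def cloud(s):
    p,d,K,D,T=s; h,w=d.shape
    v,u=np.mgrid[0:h,0:w]
    n=cv2.undistortPoints(np.stack([u,v],-1).reshape(-1,1,2).astype(np.float64),K,D).reshape(h,w,2)
    P=np.stack([n[...,0]*d,-n[...,1]*d,-d],-1)
    W=P@T[:3,:3].T+T[:3,3]; W[d<=0]=np.nan
    return W
def ray(s,uv,z):
    p,d,K,D,T=s
    n=cv2.undistortPoints(np.array(uv,float).reshape(-1,1,2),K,D).reshape(-1,2)
    r=np.c_[n[:,0],-n[:,1],-np.ones(len(n))]@T[:3,:3].T
    o=T[:3,3]; return o+r*((z-o[2])/r[:,2])[:,None]
def save(n,p): cv2.imwrite("pics/"+n,p[...,::-1])
E
python3 - <<'E'
from h import *
import pickle
for n in("top","scene"):
    s=snap(n); save(n+"0.png",s[0]); pickle.dump(s,open(n+"0.pkl","wb")); print(n,s[4].round(3).tolist(),s[2][0,0],s[3])
st=robot.read_state(); print(st["t"],st["tool_pos"],st["orientation"],st["opening"]); print(R.from_rotvec(st["orientation"]).as_matrix().round(3))
E
```

```text
top [[0.024, 0.983, -0.181, 0.337], [-1.0, 0.027, 0.016, -0.012], [0.021, 0.181, 0.983, 1.025], [0.0, 0.0, 0.0, 1.0]] 420.7785285736828 [0.03697194 0.         0.         0.         0.        ]
scene [[0.454, -0.708, 0.54, 1.123], [0.891, 0.363, -0.272, -0.3], [-0.004, 0.605, 0.796, 0.935], [0.0, 0.0, 0.0, 1.0]] 426.2685225141755 [0.01630705 0.         0.         0.         0.        ]
0.1 [0.14173647 0.58249619 0.21767833] [-3.74203633e-01 -3.11888747e+00  2.57598053e-03] 0.09306594873832842
[[-0.972  0.237 -0.001]
 [ 0.237  0.972 -0.002]
 [ 0.    -0.002 -1.   ]]
```

View pics/top0.png

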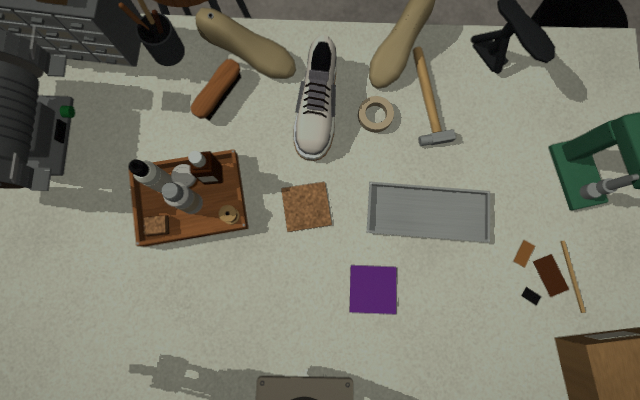

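View pics/scene0.png

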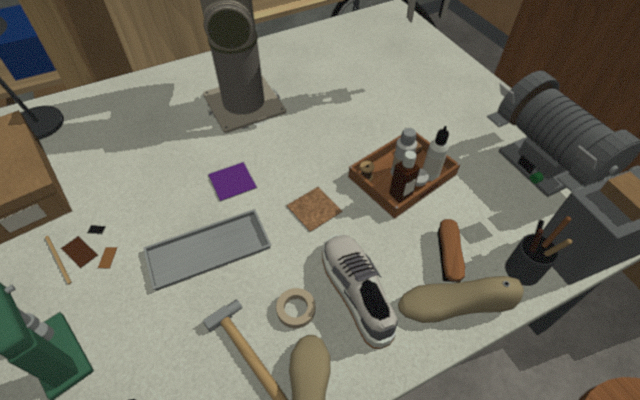

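The top view shows the supply tray at left, around (188,197), with the bottle at (140,168), can at (172,190) and square bottle at (198,160). The jar is between them at (183,175). The cork tile is at (307,206), the side tray at (430,212) and the shoe at (317,100), and the purple tile is the decoy. The scene view agrees.

```bash
cat > m.py <<'E'
from h import *
import pickle
for n in("top","scene"):
    s=pickle.load(open(n+"0.pkl","rb")); W=cloud(s); p=s[0]
    hsv=cv2.cvtColor(p,cv2.COLOR_RGB2HSV)
    X,Y,Z=W[...,0],W[...,1],W[...,2]
    def rect(m,name):
        m=m.astype(np.uint8)
        k,l,st,c=cv2.connectedComponentsWithStats(m); j=1+st[1:,4].argmax()
        q=W[l==j][:,:2]; 
        (c,sz,a)=cv2.minAreaRect((q*1000).astype(np.float32)); print(n,name,len(q),np.round(c,1),np.round(sz,1),round(a,2),'zmed',np.round(np.nanmedian(Z[l==j]),4))
    tr=(X>.25)&(X<.65)&(Y>.12)&(Y<.5)
    print('bench z',np.nanmedian(Z[(X>.3)&(X<.4)&(abs(Y)<.3)]))
    rect(tr&(Z>.04)&(Z<.05),'supply')
    rect((X>.35)&(X<.6)&(Y<-.1)&(Y>-.55)&(Z>.012)&(Z<.022),'side')
    rect((hsv[...,0]<20)&(hsv[...,1]>90)&(hsv[...,2]>60)&(abs(Y)<.13)&(X>.3)&(X<.56)&(Z<.02),'cork')
    # high blobs
    for lo,hi in((.155,.175),(.165,.2),(.125,.15)):
        m=(tr&(Z>lo)&(Z<hi)).astype(np.uint8)
        k,l,st,c=cv2.connectedComponentsWithStats(m)
        for j in range(1,k):
            if st[j,4]>4:
                q=W[l==j]; print(n,lo,hi,st[j,4],'px',c[j].round(),'min',q.min(0).round(3),'max',q.max(0).round(3),'zmax' )
    if n=='top': save('topc.png',cv2.resize(p[135:255,115:345],None,fx=3.4,fy=3.4,interpolation=cv2.INTER_CUBIC))
    else: save('scenec.png',cv2.resize(p[110:230,330:480],None,fx=4.5,fy=4.5,interpolation=cv2.INTER_CUBIC))
E
python3 m.py
```

```text
bench z 0.000531284766672746
top supply 1130 [509.9 291.1] [190.4 253.9] 11.91 zmed 0.0451
top side 913 [ 494.5 -286.9] [296.1 127.3] 87.12 zmed 0.0173
top cork 1916 [500.   10.7] [108.6 108.3] 10.29 zmed 0.0061
top 0.155 0.175 180 px [195. 158.] min [0.557 0.226 0.155] max [0.584 0.256 0.175] zmax
top 0.155 0.175 181 px [138. 167.] min [0.532 0.343 0.155] max [0.563 0.375 0.175] zmax
top 0.155 0.175 269 px [170. 191.] min [0.481 0.27  0.155] max [0.519 0.305 0.17 ] zmax
top 0.165 0.2 148 px [194. 157.] min [0.557 0.229 0.165] max [0.584 0.256 0.175] zmax
top 0.165 0.2 193 px [136. 166.] min [0.533 0.344 0.165] max [0.563 0.375 0.198] zmax
top 0.165 0.2 166 px [169. 190.] min [0.485 0.273 0.165] max [0.515 0.305 0.17 ] zmax
top 0.125 0.15 289 px [203. 164.] min [0.546 0.215 0.125] max [0.598 0.265 0.15 ] zmax
top 0.125 0.15 244 px [147. 173.] min [0.523 0.336 0.126] max [0.571 0.382 0.15 ] zmax
top 0.125 0.15 228 px [179. 196.] min [0.475 0.262 0.125] max [0.526 0.314 0.15 ] zmax
bench z 0.0001844864559878978
scene supply 674 [511.8 288.9] [193.2 253.6] 11.58 zmed 0.0441
scene side 8
[... 211 characters left out ...]
155 0.175 114 px [442. 136.] min [0.535 0.341 0.155] max [0.566 0.371 0.174] zmax
scene 0.155 0.175 115 px [410. 156.] min [0.561 0.224 0.155] max [0.588 0.255 0.173] zmax
scene 0.165 0.2 106 px [443. 133.] min [0.535 0.342 0.165] max [0.566 0.371 0.196] zmax
scene 0.165 0.2 55 px [409. 132.] min [0.486 0.268 0.165] max [0.517 0.301 0.168] zmax
scene 0.165 0.2 82 px [410. 155.] min [0.561 0.224 0.166] max [0.588 0.255 0.173] zmax
scene 0.125 0.15 171 px [406. 144.] min [0.478 0.26  0.125] max [0.529 0.309 0.15 ] zmax
scene 0.125 0.15 165 px [439. 146.] min [0.528 0.332 0.125] max [0.575 0.376 0.149] zmax
scene 0.125 0.15 192 px [407. 168.] min [0.553 0.215 0.125] max [0.599 0.263 0.15 ] zmax
```

View pics/topc.png

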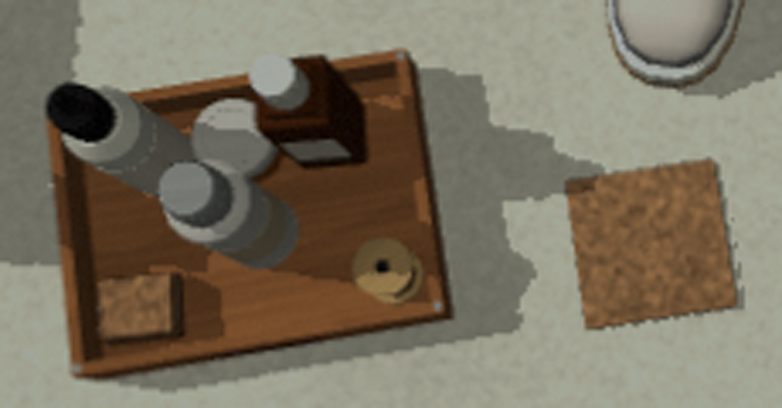

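```bash
cat > d.py <<'E'
import sys; from h import *
x,y,z=map(float,sys.argv[1:4]); yaw=np.radians(float(sys.argv[4]) if len(sys.argv)>4 else 101.7)
s=robot.read_state(); M=R.from_rotvec(s["orientation"])
Y=np.array([np.cos(yaw),np.sin(yaw),0]);Z=np.array([0,0,-1.]);G=R.from_matrix(np.c_[np.cross(Y,Z),Y,Z])
print("t%.1f"%s["t"],"pos",np.round(s["tool_pos"],4),"delta_tool_mm",(M.inv().apply(np.array([x,y,z])-s["tool_pos"])*1000).round(1),"twist",(M.inv()*G).as_rotvec().round(4),"F",np.round(s["force"],1),"open",round(s["opening"],4),"q6",round(s["q"][5],2))
E
python3 -m pendant '[{"translation":[0,0,-30],"twist":[0,0,-0.148],"grip":0.4},{"translation":[0,0,-30],"twist":[0,0,-0.148],"grip":0.4},{"translation":[0,0,-30],"twist":[0,0,-0.147],"grip":0.4},{"translation":[-24,-30,0],"twist":[0,0,0],"grip":0.4},{"translation":[-24,-30,0],"twist":[0,0,0],"grip":0.4},{"translation":[-24,-30,0],"twist":[0,0,0],"grip":0.4},{"translation":[-24,-30,0],"twist":[0,0,0],"grip":0.4},{"translation":[-24,-30,0],"twist":[0,0,0],"grip":0.4},{"translation":[-24,-30,0],"twist":[0,0,0],"grip":0.4},{"translation":[0,0,0],"twist":[0,0,0],"grip":0.4}]' 20; python3 d.py .502 .287 .30
```

```text
t: 1.1
tool_pos: [0.3253, 0.4313, 0.3054]
orientation: [0.352, -3.116, 0.018]
force: [-0.5, 0.1, -0.8]
opening: 0.0652
t1.1 pos [0.3253 0.4313 0.3054] delta_tool_mm [-140.1 -180.     6.4] twist [-0.0106 -0.0066  0.0204] F [-0.5  0.1 -0.8] open 0.0652 q6 -0.96
```

```bash
python3 -m pendant '[{"translation":[-24,-30,0],"twist":[-0.01,-0.006,0.02],"grip":0.4},{"translation":[-24,-30,1],"twist":[0,0,0],"grip":0.4},{"translation":[-24,-30,1],"twist":[0,0,0],"grip":0.4},{"translation":[-24,-30,1],"twist":[0,0,0],"grip":0.4},{"translation":[-24,-30,1],"twist":[0,0,0],"grip":0.4},{"translation":[-20,-30,1],"twist":[0,0,0],"grip":0.4},{"translation":[0,0,0],"twist":[0,0,0],"grip":0.4},{"translation":[0,0,0],"twist":[0,0,0],"grip":0.4},{"translation":[0,0,0],"twist":[0,0,0],"grip":0.4},{"translation":[0,0,0],"twist":[0,0,0],"grip":0.4}]' 20; python3 d.py .502 .287 .134
python3 - <<'E'
from h import *
import pickle
s=snap("wrist"); save("w1.png",s[0]); pickle.dump(s,open("w1.pkl","wb"))
W=cloud(s);X,Y,Z=[W[...,i] for i in range(3)]
for lo,hi in((.155,.173),(.165,.2),(.044,.055)):
    m=((X>.4)&(X<.65)&(Y<.45)&(Y>.15)&(Z>lo)&(Z<hi)).astype(np.uint8)
    k,l,st,c=cv2.connectedComponentsWithStats(m)
    for j in range(1,k):
        if st[j,4]>60:
            q=W[l==j]; cc,r=cv2.minEnclosingCircle((q[:,:2]*1000).astype(np.float32)); print(lo,st[j,4],c[j].round(),np.round(cc,1),round(r,1),q[:,2].max().round(4))
E
```

```text
t: 2.1
tool_pos: [0.5, 0.2835, 0.2956]
orientation: [0.325, -3.116, -0.001]
force: [0.3, 0.5, 0.4]
opening: 0.0647
t2.1 pos [0.5    0.2835 0.2956] delta_tool_mm [ -4.    2.8 161.5] twist [ 0.0016 -0.0086  0.0036] F [0.3 0.5 0.4] open 0.0647 q6 -1.35
0.155 911 [327. 189.] [501.2 286.7] 19.2 0.1678
0.155 345 [279. 241.] [572.2 241.8] 14.5 0.171
0.155 234 [373. 240.] [547.  355.5] 15.1 0.1729
0.165 423 [328. 192.] [501.2 287.3] 16.5 0.1678
0.165 259 [279. 244.] [572.8 242. ] 13.9 0.171
0.165 142 [372. 244.] [549.3 352. ] 12.7 0.1729
0.044 186 [243. 143.] [488.5 163. ] 46.6 0.0461
0.044 67 [304. 112.] [428.  240.8] 16.0 0.0462
0.044 285 [360. 113.] [413.  317.9] 60.0 0.0464
0.044 528 [408. 177.] [490.9 401.8] 93.1 0.0468
0.044 666 [263. 136.] [472.2 191.3] 20.1 0.055
0.044 63 [288. 195.] [551.  238.7] 22.1 0.0545
0.044 67 [361. 199.] [544.8 354.6] 24.6 0.0549
0.044 131 [249. 219.] [598.7 184.2] 30.5 0.0464
0.044 715 [326. 213.] [561.4 300.2] 27.9 0.0518
0.044 185 [329. 233.] [601.7 312.3] 41.6 0.0469
```

View pics/w1.png

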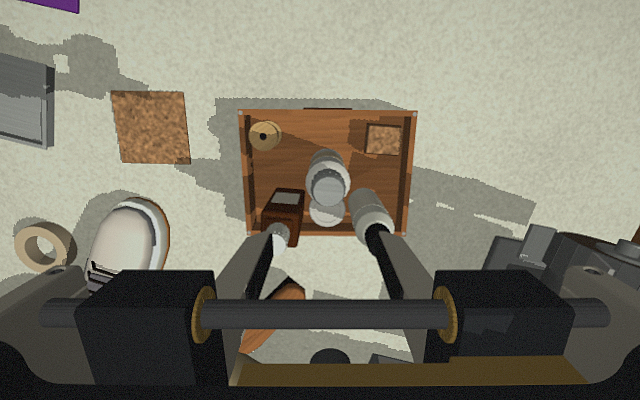

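The wrist view shows the can cap at (327,185), square cap at (278,235), bottle at (372,225) and jar at (326,212). All of them match the earlier fixes to within about 2 mm.

```bash
python3 -m pendant '[{"translation":[-3,3,30],"twist":[0,-0.008,0],"grip":0.4},{"translation":[0,0,30],"twist":[0,0,0],"grip":0.4},{"translation":[0,0,30],"twist":[0,0,0],"grip":0.4},{"translation":[0,0,20],"twist":[0,0,0],"grip":0.4},{"translation":[0,0,20],"twist":[0,0,0],"grip":0.4},{"translation":[0,0,10],"twist":[0,0,0],"grip":0.4},{"translation":[0,0,5],"twist":[0,0,0],"grip":0.4},{"translation":[0,0,0],"twist":[0,0,0],"grip":0.4},{"translation":[0,0,0],"twist":[0,0,0],"grip":0.4},{"translation":[0,0,0],"twist":[0,0,0],"grip":0.4}]' 20; python3 d.py .502 .287 .136
```

```text
t: 3.15
tool_pos: [0.4998, 0.296, 0.1517]
orientation: [-0.343, 3.114, 0.009]
force: [0.2, -0.4, 1.0]
opening: 0.0651
t3.1 pos [0.4998 0.296  0.1517] delta_tool_mm [-0.1 -9.3 15.7] twist [0.0051 0.0091 0.0151] F [ 0.2 -0.4  1. ] open 0.0651 q6 -1.35
```

```bash
python3 -m pendant '[{"translation":[0,-5,0],"twist":[0.005,0.009,0.015],"grip":0.4},{"translation":[0,-4,0],"twist":[0,0,0],"grip":0.4},{"translation":[0,0,5],"twist":[0,0,0],"grip":0.4},{"translation":[0,0,5],"twist":[0,0,0],"grip":0.4},{"translation":[0,0,5],"twist":[0,0,0],"grip":0.4},{"translation":[0,0,0],"twist":[0,0,0],"grip":0.4},{"translation":[0,0,0],"twist":[0,0,0],"grip":0.4},{"translation":[0,0,0],"twist":[0,0,0],"grip":0.4},{"translation":[0,0,0],"twist":[0,0,0],"grip":0.4},{"translation":[0,0,0],"twist":[0,0,0],"grip":0.4}]' 20; python3 d.py .502 .287 .136
```

```text
t: 4.15
tool_pos: [0.5032, 0.2866, 0.1375]
orientation: [-0.317, 3.123, 0.001]
force: [0.1, 0.5, -0.7]
opening: 0.0654
t4.2 pos [0.5032 0.2866 0.1375] delta_tool_mm [1.1 0.6 1.5] twist [ 0.0004  0.0025 -0.002 ] F [ 0.1  0.5 -0.7] open 0.0654 q6 -1.34
```

```bash
python3 -m pendant '[{"translation":[0,0,0],"twist":[0,0,0],"grip":-1},{"translation":[0,0,0],"twist":[0,0,0],"grip":-1},{"translation":[0,0,0],"twist":[0,0,0],"grip":-1},{"translation":[0,0,0],"twist":[0,0,0],"grip":-1},{"translation":[0,0,0],"twist":[0,0,0],"grip":-1},{"translation":[0,0,0],"twist":[0,0,0],"grip":-1},{"translation":[0,0,0],"twist":[0,0,0],"grip":-1},{"translation":[0,0,-5],"twist":[0,0,0],"grip":-1},{"translation":[0,0,-10],"twist":[0,0,0],"grip":-1},{"translation":[0,0,-10],"twist":[0,0,0],"grip":-1}]' 30; python3 d.py .503 .2866 .33
```

```text
t: 5.15
tool_pos: [0.5018, 0.2861, 0.1621]
orientation: [0.317, -3.124, 0.001]
force: [-0.3, 0.2, -1.9]
opening: 0.0378
t5.2 pos [0.5018 0.2861 0.1621] delta_tool_mm [  -1.1    0.2 -167.9] twist [-0.0004 -0.0013 -0.0019] F [-0.3  0.2 -1.9] open 0.0378 q6 -1.34
```

```bash
python3 -m pendant '[{"translation":[0,0,-20],"twist":[0,0,0],"grip":-1},{"translation":[0,0,-30],"twist":[0,0,0],"grip":-1},{"translation":[0,0,-35],"twist":[0,0,0],"grip":-1},{"translation":[0,0,-35],"twist":[0,0,0],"grip":-1},{"translation":[0,0,-30],"twist":[0,0,0],"grip":-1},{"translation":[0,0,-15],"twist":[0,0,0],"grip":-1},{"translation":[3,-12,0],"twist":[0,0,0],"grip":-1},{"translation":[5,-22,0],"twist":[0,0,0],"grip":-1},{"translation":[7,-30,0],"twist":[0,0,0],"grip":-1},{"translation":[7,-32,0],"twist":[0,0,0],"grip":-1}]' 30 
python3 -m pendant '[{"translation":[7,-32,0],"twist":[0,0,0],"grip":-1},{"translation":[7,-32,0],"twist":[0,0,0],"grip":-1},{"translation":[7,-32,0],"twist":[0,0,0],"grip":-1},{"translation":[7,-32,0],"twist":[0,0,0],"grip":-1},{"translation":[7,-32,0],"twist":[0,0,0],"grip":-1},{"translation":[7,-32,0],"twist":[0,0,0],"grip":-1},{"translation":[7,-32,0],"twist":[0,0,0],"grip":-1},{"translation":[7,-32,0],"twist":[0,0,0],"grip":-1},{"translation":[7,-32,0],"twist":[0,0,0],"grip":-1},{"translation":[7,-32,0],"twist":[0,0,0],"grip":-1}]' 30; python3 d.py .489 -.373 .32
```

```text
t: 6.15
tool_pos: [0.4983, 0.1859, 0.3407]
orientation: [-0.326, 3.12, 0.002]
force: [0.1, -0.2, -1.1]
opening: 0.0376
t: 7.15
tool_pos: [0.4857, -0.161, 0.3317]
orientation: [0.323, -3.118, -0.002]
force: [1.0, 0.3, -2.9]
opening: 0.0375
t7.2 pos [ 0.4857 -0.161   0.3317] delta_tool_mm [  40.1 -208.1   11.6] twist [ 0.0016 -0.0063  0.0024] F [ 1.   0.3 -2.9] open 0.0375 q6 -2.2
```

```bash
python3 -m pendant '[{"translation":[6,-32,0],"twist":[0,-0.006,0],"grip":-1},{"translation":[6,-32,0],"twist":[0,0,0],"grip":-1},{"translation":[6,-32,0],"twist":[0,0,0],"grip":-1},{"translation":[6,-32,0],"twist":[0,0,0],"grip":-1},{"translation":[6,-30,0],"twist":[0,0,0],"grip":-1},{"translation":[5,-25,0],"twist":[0,0,0],"grip":-1},{"translation":[4,-18,0],"twist":[0,0,0],"grip":-1},{"translation":[1,-7,0],"twist":[0,0,0],"grip":-1},{"translation":[0,0,0],"twist":[0,0,0],"grip":-1},{"translation":[0,0,0],"twist":[0,0,0],"grip":-1}]' 30; python3 d.py .489 -.373 .1325
```

```text
t: 8.15
tool_pos: [0.4761, -0.3874, 0.3212]
orientation: [0.309, -3.114, -0.015]
force: [0.3, 0.3, -2.2]
opening: 0.0377
t8.2 pos [ 0.4761 -0.3874  0.3212] delta_tool_mm [-17.6   9.5 188.6] twist [ 0.0109 -0.011  -0.0066] F [ 0.3  0.3 -2.2] open 0.0377 q6 -2.53
```

```bash
python3 -m pendant '[{"translation":[-8,5,0],"twist":[0.01,-0.011,-0.006],"grip":-1},{"translation":[-8,5,0],"twist":[0,0,0],"grip":-1},{"translation":[0,0,15],"twist":[0,0,0],"grip":-1},{"translation":[0,0,25],"twist":[0,0,0],"grip":-1},{"translation":[0,0,30],"twist":[0,0,0],"grip":-1},{"translation":[0,0,30],"twist":[0,0,0],"grip":-1},{"translation":[0,0,20],"twist":[0,0,0],"grip":-1},{"translation":[0,0,20],"twist":[0,0,0],"grip":-1},{"translation":[0,0,10],"twist":[0,0,0],"grip":-1},{"translation":[0,0,0],"twist":[0,0,0],"grip":-1}]' 30; python3 d.py .489 -.373 .1325
```

```text
t: 9.15
tool_pos: [0.4939, -0.3637, 0.1614]
orientation: [-0.338, 3.121, 0.0]
force: [-0.6, 0.5, -2.6]
opening: 0.0371
t9.2 pos [ 0.4939 -0.3637  0.1614] delta_tool_mm [ 6.8 -8.  28.9] twist [0.     0.0023 0.0116] F [-0.6  0.5 -2.6] open 0.0371 q6 -2.51
```

```bash
python3 -m pendant '[{"translation":[4,-4,0],"twist":[0,0.002,0.011],"grip":-1},{"translation":[3,-4,0],"twist":[0,0,0],"grip":-1},{"translation":[0,0,8],"twist":[0,0,0],"grip":-1},{"translation":[0,0,8],"twist":[0,0,0],"grip":-1},{"translation":[0,0,5],"twist":[0,0,0],"grip":-1},{"translation":[0,0,3],"twist":[0,0,0],"grip":-1},{"translation":[0,0,0],"twist":[0,0,0],"grip":-1},{"translation":[0,0,0],"twist":[0,0,0],"grip":-1},{"translation":[0,0,0],"twist":[0,0,0],"grip":-1},{"translation":[0,0,0],"twist":[0,0,0],"grip":-1}]' 30; python3 d.py .489 -.373 .1325
```

```text
t: 10.15
tool_pos: [0.4903, -0.3754, 0.1398]
orientation: [-0.32, 3.121, -0.008]
force: [0.1, -0.4, -1.4]
opening: 0.0377
t10.2 pos [ 0.4903 -0.3754  0.1398] delta_tool_mm [0.8 2.6 7.3] twist [-0.0054  0.004   0.0001] F [ 0.1 -0.4 -1.4] open 0.0377 q6 -2.51
```

```bash
python3 -m pendant '[{"translation":[0,0,3],"twist":[-0.005,0.004,0],"grip":-1},{"translation":[0,0,2],"twist":[0,0,0],"grip":-1},{"translation":[0,0,1],"twist":[0,0,0],"grip":-1},{"translation":[0,0,1],"twist":[0,0,0],"grip":-1},{"translation":[0,0,0],"twist":[0,0,0],"grip":-1},{"translation":[0,0,0],"twist":[0,0,0],"grip":-1},{"translation":[0,0,0],"twist":[0,0,0],"grip":-1},{"translation":[0,0,0],"twist":[0,0,0],"grip":-1},{"translation":[0,0,0],"twist":[0,0,0],"grip":-1},{"translation":[0,0,0],"twist":[0,0,0],"grip":-1}]' 30; python3 d.py .489 -.373 .1325
```

```text
t: 11.15
tool_pos: [0.4907, -0.3757, 0.133]
orientation: [-0.32, 3.125, -0.002]
force: [-0.2, 0.9, -1.4]
opening: 0.0375
t11.2 pos [ 0.4907 -0.3757  0.133 ] delta_tool_mm [1.2 3.  0.5] twist [-0.0011  0.0004  0.0002] F [-0.2  0.9 -1.4] open 0.0375 q6 -2.51
```

```bash
python3 -m pendant '[{"translation":[0,0,1],"twist":[0,0,0],"grip":-1},{"translation":[0,0,1],"twist":[0,0,0],"grip":-1},{"translation":[0,0,0],"twist":[0,0,0],"grip":-1},{"translation":[0,0,0],"twist":[0,0,0],"grip":-1},{"translation":[0,0,0],"twist":[0,0,0],"grip":-1},{"translation":[0,0,0],"twist":[0,0,0],"grip":-1},{"translation":[0,0,0],"twist":[0,0,0],"grip":-1},{"translation":[0,0,0],"twist":[0,0,0],"grip":-1},{"translation":[0,0,0],"twist":[0,0,0],"grip":-1},{"translation":[0,0,0],"twist":[0,0,0],"grip":-1}]' 30; python3 d.py .489 -.373 .1325
```

```text
t: 12.15
tool_pos: [0.4915, -0.3758, 0.1329]
orientation: [-0.32, 3.123, -0.003]
force: [-0.4, 0.1, -0.0]
opening: 0.0373
t12.2 pos [ 0.4915 -0.3758  0.1329] delta_tool_mm [1.8 3.2 0.4] twist [-0.0021  0.0019  0.0003] F [-0.4  0.1 -0. ] open 0.0373 q6 -2.51
```

```bash
python3 -m pendant '[{"translation":[0,0,0],"twist":[0,0,0],"grip":0.4},{"translation":[0,0,0],"twist":[0,0,0],"grip":0.4},{"translation":[0,0,0],"twist":[0,0,0],"grip":0.4},{"translation":[0,0,0],"twist":[0,0,0],"grip":0.4},{"translation":[0,0,-10],"twist":[0,0,0],"grip":0.4},{"translation":[0,0,-25],"twist":[0,0,0],"grip":0.4},{"translation":[0,0,-35],"twist":[0,0,0],"grip":0.4},{"translation":[0,0,-35],"twist":[0,0,0],"grip":0.4},{"translation":[0,0,-30],"twist":[0,0,0],"grip":0.4},{"translation":[-10,30,-10],"twist":[0,0,0],"grip":0.4}]' 
python3 -m pendant '[{"translation":[-10,30,0],"twist":[0,0,0],"grip":0.4},{"translation":[-10,30,0],"twist":[0,0,0],"grip":0.4},{"translation":[-10,30,0],"twist":[0,0,0],"grip":0.4},{"translation":[-10,30,0],"twist":[0,0,0],"grip":0.4},{"translation":[-10,30,0],"twist":[0,0,0],"grip":0.4},{"translation":[-10,30,0],"twist":[0,0,0],"grip":0.4},{"translation":[-10,30,0],"twist":[0,0,0],"grip":0.4},{"translation":[-10,30,0],"twist":[0,0,0],"grip":0.4},{"translation":[-10,30,0],"twist":[0,0,0],"grip":0.4},{"translation":[-10,30,0],"twist":[0,0,0],"grip":0.4}]'; python3 d.py .5732 .2408 .29
python3 - <<'E'
from h import *
s=snap("top"); save("t2.png",cv2.resize(s[0][130:270,120:510],None,fx=2,fy=2))
W=cloud(s);X,Y,Z=[W[...,i] for i in range(3)]
m=(X>.4)&(X<.6)&(Y<-.2)&(Y>-.5)&(Z>.14)&(Z<.17)
q=W[m]; print(len(q),q.min(0),q.max(0))
E
```

```text
t: 13.15
tool_pos: [0.4928, -0.3454, 0.2838]
orientation: [0.315, -3.125, 0.0]
force: [0.7, 1.0, 0.2]
opening: 0.0651
t: 14.15
tool_pos: [0.5338, -0.0222, 0.2982]
orientation: [-0.307, 3.111, -0.017]
force: [0.1, -0.4, -0.2]
opening: 0.0651
t14.2 pos [ 0.5338 -0.0222  0.2982] delta_tool_mm [-90.  250.3   6.4] twist [-0.0122  0.0147 -0.0074] F [ 0.1 -0.4 -0.2] open 0.0651 q6 -1.9
290 [ 0.46995831 -0.38948854  0.14014068] [ 0.5064928  -0.35576269  0.1654449 ]
```

View pics/t2.png

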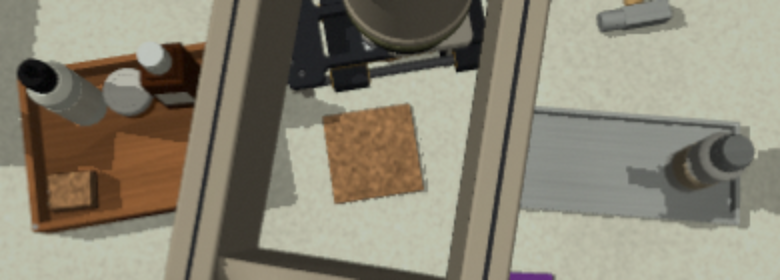

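The can stands upright in the side tray, with its cap at crop pixel (732,155). The square bottle is next.

```bash
python3 -m pendant '[{"translation":[-11,31,0],"twist":[-0.012,0.014,-0.007],"grip":0.3},{"translation":[-11,31,0],"twist":[0,0,0],"grip":0.3},{"translation":[-11,31,0],"twist":[0,0,0],"grip":0.3},{"translation":[-11,31,0],"twist":[0,0,0],"grip":0.3},{"translation":[-11,31,0],"twist":[0,0,0],"grip":0.3},{"translation":[-11,30,0],"twist":[0,0,0],"grip":0.3},{"translation":[-9,25,0],"twist":[0,0,0],"grip":0.3},{"translation":[-6,15,0],"twist":[0,0,0],"grip":0.3},{"translation":[0,0,0],"twist":[0,0,0],"grip":0.3},{"translation":[0,0,0],"twist":[0,0,0],"grip":0.3}]'; python3 d.py .5732 .2408 .140
```

```text
t: 15.2
tool_pos: [0.5686, 0.2287, 0.3075]
orientation: [-0.327, 3.115, 0.003]
force: [-0.7, -0.1, -0.4]
opening: 0.0604
t15.2 pos [0.5686 0.2287 0.3075] delta_tool_mm [ -5.3  10.7 167.6] twist [0.001  0.0099 0.0052] F [-0.7 -0.1 -0.4] open 0.0604 q6 -1.48
```

```bash
python3 -m pendant '[{"translation":[-3,5,10],"twist":[0,0.01,0.005],"grip":0.3},{"translation":[-2,5,20],"twist":[0,0,0],"grip":0.3},{"translation":[0,0,30],"twist":[0,0,0],"grip":0.3},{"translation":[0,0,30],"twist":[0,0,0],"grip":0.3},{"translation":[0,0,20],"twist":[0,0,0],"grip":0.3},{"translation":[0,0,10],"twist":[0,0,0],"grip":0.3},{"translation":[0,0,0],"twist":[0,0,0],"grip":0.3},{"translation":[0,0,0],"twist":[0,0,0],"grip":0.3},{"translation":[0,0,0],"twist":[0,0,0],"grip":0.3},{"translation":[0,0,0],"twist":[0,0,0],"grip":0.3}]'; python3 d.py .5732 .2408 .140
```

```text
t: 16.2
tool_pos: [0.5745, 0.2318, 0.1844]
orientation: [-0.301, 3.126, -0.0]
force: [0.5, 0.4, 0.2]
opening: 0.0605
t16.2 pos [0.5745 0.2318 0.1844] delta_tool_mm [-0.4  9.1 44.4] twist [-0.0004  0.0009 -0.0124] F [0.5 0.4 0.2] open 0.0605 q6 -1.46
```

```bash
python3 -m pendant '[{"translation":[0,5,0],"twist":[0,0,-0.012],"grip":0.3},{"translation":[0,4,0],"twist":[0,0,0],"grip":0.3},{"translation":[0,0,10],"twist":[0,0,0],"grip":0.3},{"translation":[0,0,10],"twist":[0,0,0],"grip":0.3},{"translation":[0,0,10],"twist":[0,0,0],"grip":0.3},{"translation":[0,0,8],"twist":[0,0,0],"grip":0.3},{"translation":[0,0,5],"twist":[0,0,0],"grip":0.3},{"translation":[0,0,0],"twist":[0,0,0],"grip":0.3},{"translation":[0,0,0],"twist":[0,0,0],"grip":0.3},{"translation":[0,0,0],"twist":[0,0,0],"grip":0.3}]'; python3 d.py .5732 .2408 .140
```

```text
t: 17.2
tool_pos: [0.573, 0.242, 0.1385]
orientation: [-0.322, 3.123, 0.0]
force: [0.1, -0.7, -0.2]
opening: 0.0607
t17.2 pos [0.573  0.242  0.1385] delta_tool_mm [ 0.1 -1.2 -1.5] twist [-0.0002  0.0024  0.0013] F [ 0.1 -0.7 -0.2] open 0.0607 q6 -1.46
```

```bash
python3 -m pendant '[{"translation":[0,0,0],"twist":[0,0,0],"grip":-1},{"translation":[0,0,0],"twist":[0,0,0],"grip":-1},{"translation":[0,0,0],"twist":[0,0,0],"grip":-1},{"translation":[0,0,0],"twist":[0,0,0],"grip":-1},{"translation":[0,0,0],"twist":[0,0,0],"grip":-1},{"translation":[0,0,0],"twist":[0,0,0],"grip":-1},{"translation":[0,0,0],"twist":[0,0,0],"grip":-1},{"translation":[0,0,-5],"twist":[0,0,0],"grip":-1},{"translation":[0,0,-10],"twist":[0,0,0],"grip":-1},{"translation":[0,0,-10],"twist":[0,0,0],"grip":-1}]' 30; python3 d.py .494 -.288 .33
```

```text
t: 18.2
tool_pos: [0.5718, 0.2415, 0.1636]
orientation: [0.322, -3.124, 0.001]
force: [0.9, 0.2, -3.7]
opening: 0.0273
t18.2 pos [0.5718 0.2415 0.1636] delta_tool_mm [ 184.3 -502.6 -166. ] twist [-0.0005 -0.0008  0.0012] F [ 0.9  0.2 -3.7] open 0.0273 q6 -1.46
```

```bash
python3 -m pendant '[{"translation":[0,0,-20],"twist":[0,0,0],"grip":-1},{"translation":[0,0,-30],"twist":[0,0,0],"grip":-1},{"translation":[0,0,-35],"twist":[0,0,0],"grip":-1},{"translation":[0,0,-30],"twist":[0,0,0],"grip":-1},{"translation":[0,0,-20],"twist":[0,0,0],"grip":-1},{"translation":[4,-10,0],"twist":[0,0,0],"grip":-1},{"translation":[7,-20,0],"twist":[0,0,0],"grip":-1},{"translation":[11,-28,0],"twist":[0,0,0],"grip":-1},{"translation":[11,-30,0],"twist":[0,0,0],"grip":-1},{"translation":[11,-30,0],"twist":[0,0,0],"grip":-1}]' 30 
python3 -m pendant '[{"translation":[11,-30,0],"twist":[0,0,0],"grip":-1},{"translation":[11,-30,0],"twist":[0,0,0],"grip":-1},{"translation":[11,-30,0],"twist":[0,0,0],"grip":-1},{"translation":[11,-30,0],"twist":[0,0,0],"grip":-1},{"translation":[11,-30,0],"twist":[0,0,0],"grip":-1},{"translation":[11,-30,0],"twist":[0,0,0],"grip":-1},{"translation":[11,-30,0],"twist":[0,0,0],"grip":-1},{"translation":[11,-30,0],"twist":[0,0,0],"grip":-1},{"translation":[11,-30,0],"twist":[0,0,0],"grip":-1},{"translation":[11,-30,0],"twist":[0,0,0],"grip":-1}]' 30; python3 d.py .494 -.288 .32
```

```text
t: 19.2
tool_pos: [0.5505, 0.1146, 0.3068]
orientation: [-0.332, 3.124, 0.0]
force: [1.0, -0.7, -2.6]
opening: 0.0273
t: 20.2
tool_pos: [0.4929, -0.219, 0.2952]
orientation: [0.327, -3.111, -0.003]
force: [-0.2, -0.4, -2.5]
opening: 0.0273
t20.2 pos [ 0.4929 -0.219   0.2952] delta_tool_mm [ 13.6 -67.6 -24.9] twist [ 0.0036 -0.013   0.0055] F [-0.2 -0.4 -2.5] open 0.0273 q6 -2.29
```

```bash
python3 -m pendant '[{"translation":[3,-22,0],"twist":[0,-0.012,0.005],"grip":-1},{"translation":[2,-16,0],"twist":[0,0,0],"grip":-1},{"translation":[2,-10,0],"twist":[0,0,0],"grip":-1},{"translation":[0,-5,0],"twist":[0,0,0],"grip":-1},{"translation":[0,0,15],"twist":[0,0,0],"grip":-1},{"translation":[0,0,25],"twist":[0,0,0],"grip":-1},{"translation":[0,0,30],"twist":[0,0,0],"grip":-1},{"translation":[0,0,20],"twist":[0,0,0],"grip":-1},{"translation":[0,0,10],"twist":[0,0,0],"grip":-1},{"translation":[0,0,0],"twist":[0,0,0],"grip":-1}]' 30; python3 d.py .494 -.288 .1335
```

```text
t: 21.2
tool_pos: [0.4923, -0.2722, 0.1827]
orientation: [0.321, -3.117, -0.014]
force: [0.5, 0.3, -3.8]
opening: 0.0273
t21.2 pos [ 0.4923 -0.2722  0.1827] delta_tool_mm [  1.2 -16.3  49.1] twist [ 0.0095 -0.0072  0.001 ] F [ 0.5  0.3 -3.8] open 0.0273 q6 -2.37
```

```bash
python3 -m pendant '[{"translation":[0,-8,0],"twist":[0.009,-0.007,0],"grip":-1},{"translation":[0,-8,0],"twist":[0,0,0],"grip":-1},{"translation":[0,0,10],"twist":[0,0,0],"grip":-1},{"translation":[0,0,12],"twist":[0,0,0],"grip":-1},{"translation":[0,0,10],"twist":[0,0,0],"grip":-1},{"translation":[0,0,6],"twist":[0,0,0],"grip":-1},{"translation":[0,0,4],"twist":[0,0,0],"grip":-1},{"translation":[0,0,0],"twist":[0,0,0],"grip":-1},{"translation":[0,0,0],"twist":[0,0,0],"grip":-1},{"translation":[0,0,0],"twist":[0,0,0],"grip":-1}]' 30; python3 d.py .494 -.288 .1335
```

```text
t: 22.2
tool_pos: [0.4978, -0.2898, 0.1403]
orientation: [-0.323, 3.121, -0.005]
force: [-0.1, -0.3, -3.6]
opening: 0.0271
t22.2 pos [ 0.4978 -0.2898  0.1403] delta_tool_mm [3.3 2.6 6.8] twist [-0.0036  0.0037  0.0019] F [-0.1 -0.3 -3.6] open 0.0271 q6 -2.39
```

```bash
python3 -m pendant '[{"translation":[2,1,3],"twist":[-0.003,0.003,0.002],"grip":-1},{"translation":[1,1,2],"twist":[0,0,0],"grip":-1},{"translation":[0,0,1],"twist":[0,0,0],"grip":-1},{"translation":[0,0,1],"twist":[0,0,0],"grip":-1},{"translation":[0,0,1],"twist":[0,0,0],"grip":-1},{"translation":[0,0,1],"twist":[0,0,0],"grip":-1},{"translation":[0,0,0],"twist":[0,0,0],"grip":-1},{"translation":[0,0,0],"twist":[0,0,0],"grip":-1},{"translation":[0,0,0],"twist":[0,0,0],"grip":-1},{"translation":[0,0,0],"twist":[0,0,0],"grip":-1}]' 30; python3 d.py .494 -.288 .1335
```

```text
t: 23.2
tool_pos: [0.496, -0.2893, 0.1354]
orientation: [-0.32, 3.12, -0.006]
force: [-0.5, 0.8, 0.1]
opening: 0.0275
t23.2 pos [ 0.496  -0.2893  0.1354] delta_tool_mm [1.7 1.7 1.9] twist [-0.0043  0.0046 -0.0001] F [-0.5  0.8  0.1] open 0.0275 q6 -2.39
```

```bash
python3 -m pendant '[{"translation":[0,0,0],"twist":[0,0,0],"grip":0.3},{"translation":[0,0,0],"twist":[0,0,0],"grip":0.3},{"translation":[0,0,0],"twist":[0,0,0],"grip":0.3},{"translation":[0,0,0],"twist":[0,0,0],"grip":0.3},{"translation":[0,0,-10],"twist":[0,0,0],"grip":0.3},{"translation":[0,0,-25],"twist":[0,0,0],"grip":0.3},{"translation":[0,0,-35],"twist":[0,0,0],"grip":0.3},{"translation":[0,0,-35],"twist":[0,0,0],"grip":0.3},{"translation":[0,0,-35],"twist":[0,0,0],"grip":0.3},{"translation":[-9,30,-20],"twist":[0,0,0],"grip":0.3}]' 
python3 -m pendant '[{"translation":[-9,32,0],"twist":[0,0,0],"grip":0.3},{"translation":[-9,32,0],"twist":[0,0,0],"grip":0.3},{"translation":[-9,32,0],"twist":[0,0,0],"grip":0.3},{"translation":[-9,32,0],"twist":[0,0,0],"grip":0.3},{"translation":[-9,32,0],"twist":[0,0,0],"grip":0.3},{"translation":[-9,32,0],"twist":[0,0,0],"grip":0.3},{"translation":[-9,32,0],"twist":[0,0,0],"grip":0.3},{"translation":[-9,32,0],"twist":[0,0,0],"grip":0.3},{"translation":[-9,32,0],"twist":[0,0,0],"grip":0.3},{"translation":[-9,32,0],"twist":[0,0,0],"grip":0.3}]'; python3 d.py .5488 .3582 .30
```

```text
t: 24.2
tool_pos: [0.4956, -0.2585, 0.3005]
orientation: [-0.315, 3.125, -0.002]
force: [0.7, -0.3, -0.5]
opening: 0.0604
t: 25.2
tool_pos: [0.5229, 0.0831, 0.3164]
orientation: [-0.306, 3.105, -0.016]
force: [-0.2, -0.0, -0.1]
opening: 0.0606
t25.2 pos [0.5229 0.0831 0.3164] delta_tool_mm [-78.7 265.   14.6] twist [-0.0126  0.02   -0.0081] F [-0.2 -0.  -0.1] open 0.0606 q6 -1.7
```

```bash
python3 -m pendant '[{"translation":[-9,31,0],"twist":[-0.012,0.02,-0.008],"grip":0.3},{"translation":[-9,31,0],"twist":[0,0,0],"grip":0.3},{"translation":[-9,31,0],"twist":[0,0,0],"grip":0.3},{"translation":[-9,31,0],"twist":[0,0,0],"grip":0.3},{"translation":[-9,31,0],"twist":[0,0,0],"grip":0.3},{"translation":[-9,31,0],"twist":[0,0,0],"grip":0.3},{"translation":[-9,31,0],"twist":[0,0,0],"grip":0.3},{"translation":[-6,20,0],"twist":[0,0,0],"grip":0.3},{"translation":[-3,10,0],"twist":[0,0,0],"grip":0.3},{"translation":[0,0,0],"twist":[0,0,0],"grip":0.3}]'; python3 d.py .5488 .3582 .143;python3 - <<'E'
from h import *
s=snap("top")
W=cloud(s);X,Y,Z=[W[...,i] for i in range(3)]
m=(X>.4)&(X<.6)&(Y<-.2)&(Y>-.5)&(Z>.15)&(Z<.18)
for a,b in((-.34,-.2),(-.5,-.34)):
    q=W[m&(Y>a)&(Y<b)]; print(len(q),(q.min(0)+q.max(0))/2,q.max(0)[2])
E
```

```text
t: 26.2
tool_pos: [0.5421, 0.355, 0.3257]
orientation: [-0.328, 3.116, 0.003]
force: [0.1, -0.9, -0.6]
opening: 0.06
t26.2 pos [0.5421 0.355  0.3257] delta_tool_mm [ -5.7   1.6 182.8] twist [0.0011 0.0083 0.0055] F [ 0.1 -0.9 -0.6] open 0.06 q6 -1.28
169 [ 0.49293337 -0.28747978  0.15926069] 0.16839141991269513
258 [ 0.48783214 -0.37266208  0.15759802] 0.16518168885450557
```

```bash
python3 -m pendant '[{"translation":[-3,1,10],"twist":[0,0.008,0.005],"grip":0.3},{"translation":[-3,0,20],"twist":[0,0,0],"grip":0.3},{"translation":[0,0,30],"twist":[0,0,0],"grip":0.3},{"translation":[0,0,25],"twist":[0,0,0],"grip":0.3},{"translation":[0,0,15],"twist":[0,0,0],"grip":0.3},{"translation":[0,0,10],"twist":[0,0,0],"grip":0.3},{"translation":[0,0,0],"twist":[0,0,0],"grip":0.3},{"translation":[0,0,0],"twist":[0,0,0],"grip":0.3},{"translation":[0,0,0],"twist":[0,0,0],"grip":0.3},{"translation":[0,0,0],"twist":[0,0,0],"grip":0.3}]'; python3 d.py .5488 .3582 .143
```

```text
t: 27.25
tool_pos: [0.5524, 0.3491, 0.215]
orientation: [-0.303, 3.122, 0.002]
force: [0.4, 1.1, -0.6]
opening: 0.0605
t27.2 pos [0.5524 0.3491 0.215 ] delta_tool_mm [ 2.1  9.6 72. ] twist [ 0.0009  0.0045 -0.0105] F [ 0.4  1.1 -0.6] open 0.0605 q6 -1.28
```

```bash
python3 -m pendant '[{"translation":[1,5,0],"twist":[0,0.004,-0.01],"grip":0.3},{"translation":[1,4,0],"twist":[0,0,0],"grip":0.3},{"translation":[0,0,12],"twist":[0,0,0],"grip":0.3},{"translation":[0,0,15],"twist":[0,0,0],"grip":0.3},{"translation":[0,0,15],"twist":[0,0,0],"grip":0.3},{"translation":[0,0,12],"twist":[0,0,0],"grip":0.3},{"translation":[0,0,8],"twist":[0,0,0],"grip":0.3},{"translation":[0,0,6],"twist":[0,0,0],"grip":0.3},{"translation":[0,0,0],"twist":[0,0,0],"grip":0.3},{"translation":[0,0,0],"twist":[0,0,0],"grip":0.3}]'; python3 d.py .5488 .3582 .143
```

```text
t: 28.25
tool_pos: [0.5477, 0.3586, 0.1404]
orientation: [0.322, -3.124, -0.001]
force: [0.3, 0.1, 0.9]
opening: 0.0603
t28.2 pos [0.5477 0.3586 0.1404] delta_tool_mm [-1.  -0.6 -2.6] twist [ 0.0007 -0.0006  0.0011] F [0.3 0.1 0.9] open 0.0603 q6 -1.28
```

```bash
python3 -m pendant '[{"translation":[0,0,-1],"twist":[0,0,0],"grip":-1},{"translation":[0,0,0],"twist":[0,0,0],"grip":-1},{"translation":[0,0,0],"twist":[0,0,0],"grip":-1},{"translation":[0,0,0],"twist":[0,0,0],"grip":-1},{"translation":[0,0,0],"twist":[0,0,0],"grip":-1},{"translation":[0,0,0],"twist":[0,0,0],"grip":-1},{"translation":[0,0,0],"twist":[0,0,0],"grip":-1},{"translation":[0,0,0],"twist":[0,0,0],"grip":-1},{"translation":[0,0,0],"twist":[0,0,0],"grip":-1},{"translation":[0,0,0],"twist":[0,0,0],"grip":-1}]' 30; python3 d.py .5488 .3582 .143
python3 -m pendant '[{"translation":[0,0,-5],"twist":[0,0,0],"grip":-1},{"translation":[0,0,-15],"twist":[0,0,0],"grip":-1},{"translation":[0,0,-25],"twist":[0,0,0],"grip":-1},{"translation":[0,0,-35],"twist":[0,0,0],"grip":-1},{"translation":[0,0,-35],"twist":[0,0,0],"grip":-1},{"translation":[0,0,-25],"twist":[0,0,0],"grip":-1},{"translation":[0,0,-15],"twist":[0,0,0],"grip":-1},{"translation":[3,-12,0],"twist":[0,0,0],"grip":-1},{"translation":[7,-22,0],"twist":[0,0,0],"grip":-1},{"translation":[9,-30,0],"twist":[0,0,0],"grip":-1}]' 30; python3 d.py .499 -.203 .30
```

```text
t: 29.25
tool_pos: [0.5492, 0.3593, 0.1442]
orientation: [-0.321, 3.122, 0.004]
force: [0.5, -0.5, -0.1]
opening: 0.0297
t29.2 pos [0.5492 0.3593 0.1442] delta_tool_mm [ 0.6 -1.   1.2] twist [0.0019 0.0035 0.001 ] F [ 0.5 -0.5 -0.1] open 0.0297 q6 -1.28
t: 30.25
tool_pos: [0.5405, 0.2914, 0.3085]
orientation: [0.329, -3.124, -0.002]
force: [0.1, -0.4, -2.7]
opening: 0.0291
t30.2 pos [0.5405 0.2914 0.3085] delta_tool_mm [ 143.6 -474.9    7.8] twist [0.0014 0.     0.0057] F [ 0.1 -0.4 -2.7] open 0.0291 q6 -1.37
```

```bash
python3 -m pendant '[{"translation":[9,-30,0],"twist":[0,0,0.005],"grip":-1},{"translation":[9,-30,0],"twist":[0,0,0],"grip":-1},{"translation":[9,-30,0],"twist":[0,0,0],"grip":-1},{"translation":[9,-30,0],"twist":[0,0,0],"grip":-1},{"translation":[9,-30,0],"twist":[0,0,0],"grip":-1},{"translation":[9,-30,0],"twist":[0,0,0],"grip":-1},{"translation":[9,-30,0],"twist":[0,0,0],"grip":-1},{"translation":[9,-30,0],"twist":[0,0,0],"grip":-1},{"translation":[9,-30,0],"twist":[0,0,0],"grip":-1},{"translation":[9,-30,0],"twist":[0,0,0],"grip":-1}]' 30;  python3 d.py .499 -.203 .30
```

```text
t: 31.25
tool_pos: [0.5028, -0.0404, 0.3007]
orientation: [0.318, -3.113, 0.003]
force: [0.2, -0.8, -3.1]
opening: 0.0293
t31.2 pos [ 0.5028 -0.0404  0.3007] delta_tool_mm [  36.6 -158.5    1.2] twist [-0.0008 -0.0121 -0.0006] F [ 0.2 -0.8 -3.1] open 0.0293 q6 -1.95
```

```bash
python3 -m pendant '[{"translation":[8,-30,0],"twist":[0,-0.012,0],"grip":-1},{"translation":[7,-28,0],"twist":[0,0,0],"grip":-1},{"translation":[7,-28,0],"twist":[0,0,0],"grip":-1},{"translation":[6,-25,0],"twist":[0,0,0],"grip":-1},{"translation":[4,-18,0],"twist":[0,0,0],"grip":-1},{"translation":[2,-12,0],"twist":[0,0,0],"grip":-1},{"translation":[1,-5,0],"twist":[0,0,0],"grip":-1},{"translation":[0,0,0],"twist":[0,0,0],"grip":-1},{"translation":[0,0,0],"twist":[0,0,0],"grip":-1},{"translation":[0,0,0],"twist":[0,0,0],"grip":-1}]' 30;  python3 d.py .499 -.203 .137
```

```text
t: 32.25
tool_pos: [0.4881, -0.2014, 0.2946]
orientation: [0.307, -3.118, -0.003]
force: [-0.6, 0.4, -3.5]
opening: 0.0299
t32.2 pos [ 0.4881 -0.2014  0.2946] delta_tool_mm [-11.7  -4.1 157.5] twist [ 0.0029 -0.0086 -0.0077] F [-0.6  0.4 -3.5] open 0.0299 q6 -2.25
```

```bash
python3 -m pendant '[{"translation":[-5,-2,10],"twist":[0.002,-0.008,-0.007],"grip":-1},{"translation":[-5,-2,20],"twist":[0,0,0],"grip":-1},{"translation":[0,0,25],"twist":[0,0,0],"grip":-1},{"translation":[0,0,25],"twist":[0,0,0],"grip":-1},{"translation":[0,0,20],"twist":[0,0,0],"grip":-1},{"translation":[0,0,15],"twist":[0,0,0],"grip":-1},{"translation":[0,0,10],"twist":[0,0,0],"grip":-1},{"translation":[0,0,0],"twist":[0,0,0],"grip":-1},{"translation":[0,0,0],"twist":[0,0,0],"grip":-1},{"translation":[0,0,0],"twist":[0,0,0],"grip":-1}]' 30;  python3 d.py .499 -.203 .137
```

```text
t: 33.25
tool_pos: [0.5027, -0.1977, 0.1622]
orientation: [-0.336, 3.119, 0.001]
force: [-1.2, -0.5, -2.7]
opening: 0.0297
t33.2 pos [ 0.5027 -0.1977  0.1622] delta_tool_mm [ 4.8 -4.4 25.2] twist [0.0001 0.0049 0.0106] F [-1.2 -0.5 -2.7] open 0.0297 q6 -2.26
```

```bash
python3 -m pendant '[{"translation":[3,-2,5],"twist":[0,0.005,0.01],"grip":-1},{"translation":[1,-2,6],"twist":[0,0,0],"grip":-1},{"translation":[0,0,6],"twist":[0,0,0],"grip":-1},{"translation":[0,0,3],"twist":[0,0,0],"grip":-1},{"translation":[0,0,2],"twist":[0,0,0],"grip":-1},{"translation":[0,0,0],"twist":[0,0,0],"grip":-1},{"translation":[0,0,0],"twist":[0,0,0],"grip":-1},{"translation":[0,0,0],"twist":[0,0,0],"grip":-1},{"translation":[0,0,0],"twist":[0,0,0],"grip":-1},{"translation":[0,0,0],"twist":[0,0,0],"grip":-1}]' 30;  python3 d.py .499 -.203 .137
```

```text
t: 34.25
tool_pos: [0.5011, -0.204, 0.1412]
orientation: [-0.319, 3.122, -0.004]
force: [1.0, 0.1, -3.5]
opening: 0.0294
t34.2 pos [ 0.5011 -0.204   0.1412] delta_tool_mm [1.8 1.4 4.2] twist [-0.0031  0.0034 -0.0006] F [ 1.   0.1 -3.5] open 0.0294 q6 -2.26
```

```bash
python3 -m pendant '[{"translation":[0,0,2],"twist":[-0.003,0.003,0],"grip":-1},{"translation":[0,0,1],"twist":[0,0,0],"grip":-1},{"translation":[0,0,1],"twist":[0,0,0],"grip":-1},{"translation":[0,0,1],"twist":[0,0,0],"grip":-1},{"translation":[0,0,0],"twist":[0,0,0],"grip":-1},{"translation":[0,0,0],"twist":[0,0,0],"grip":-1},{"translation":[0,0,0],"twist":[0,0,0],"grip":-1},{"translation":[0,0,0],"twist":[0,0,0],"grip":-1},{"translation":[0,0,0],"twist":[0,0,0],"grip":-1},{"translation":[0,0,0],"twist":[0,0,0],"grip":-1}]' 30;  python3 d.py .499 -.203 .137
```

```text
t: 35.25
tool_pos: [0.5027, -0.2044, 0.1392]
orientation: [-0.319, 3.122, -0.002]
force: [-0.2, 1.1, -1.3]
opening: 0.0293
t35.2 pos [ 0.5027 -0.2044  0.1392] delta_tool_mm [3.3 2.1 2.2] twist [-0.0018  0.0035 -0.0004] F [-0.2  1.1 -1.3] open 0.0293 q6 -2.26
```

```bash
python3 -m pendant '[{"translation":[0,0,1],"twist":[0,0,0],"grip":-1},{"translation":[0,0,0],"twist":[0,0,0],"grip":-1},{"translation":[0,0,0],"twist":[0,0,0],"grip":0.3},{"translation":[0,0,0],"twist":[0,0,0],"grip":0.3},{"translation":[0,0,0],"twist":[0,0,0],"grip":0.3},{"translation":[0,0,0],"twist":[0,0,0],"grip":0.3},{"translation":[0,0,-10],"twist":[0,0,0],"grip":0.3},{"translation":[0,0,-25],"twist":[0,0,0],"grip":0.3},{"translation":[0,0,-35],"twist":[0,0,0],"grip":0.3},{"translation":[0,0,-35],"twist":[0,0,0],"grip":0.3}]' 
python3 -m pendant '[{"translation":[0,0,-25],"twist":[0,0,0],"grip":0.3},{"translation":[-5,15,-10],"twist":[0,0,0],"grip":0.3},{"translation":[-10,30,0],"twist":[0,0,0],"grip":0.3},{"translation":[-10,30,0],"twist":[0,0,0],"grip":0.3},{"translation":[-10,30,0],"twist":[0,0,0],"grip":0.3},{"translation":[-10,30,0],"twist":[0,0,0],"grip":0.9},{"translation":[-10,30,0],"twist":[0,0,0],"grip":0.9},{"translation":[-10,30,0],"twist":[0,0,0],"grip":0.9},{"translation":[-10,30,0],"twist":[0,0,0],"grip":0.9},{"translation":[-10,30,0],"twist":[0,0,0],"grip":0.9}]'; python3 d.py .561 .2995 .25
python3 - <<'E'
from h import *
s=snap("top"); save("t3.png",cv2.resize(s[0][130:270,120:510],None,fx=2,fy=2))
E
```

```text
t: 36.25
tool_pos: [0.4996, -0.203, 0.2428]
orientation: [0.319, -3.122, -0.005]
force: [0.6, -1.6, -0.6]
opening: 0.0607
t: 37.25
tool_pos: [0.5324, 0.0771, 0.2862]
orientation: [-0.31, 3.122, -0.001]
force: [-0.4, -0.8, 0.2]
opening: 0.0881
t37.2 pos [0.5324 0.0771 0.2862] delta_tool_mm [-71.7 212.5  36.3] twist [-0.0013  0.0046 -0.006 ] F [-0.4 -0.8  0.2] open 0.0881 q6 -1.72
```

View pics/t3.png

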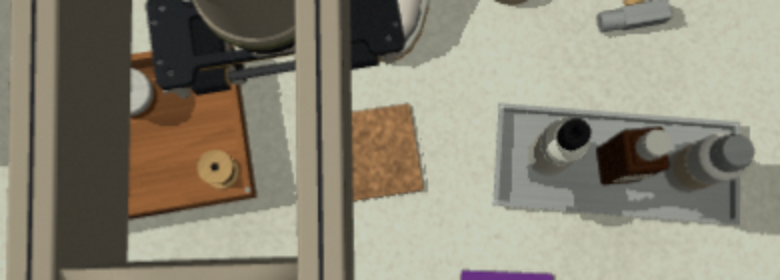

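All three stand upright in the side tray, at crop pixels x≈560, 635 and 715. The jar is next.

```bash
python3 -m pendant '[{"translation":[-10,30,0],"twist":[0,0.004,-0.006],"grip":1},{"translation":[-10,30,0],"twist":[0,0,0],"grip":1},{"translation":[-10,30,0],"twist":[0,0,0],"grip":1},{"translation":[-10,30,0],"twist":[0,0,0],"grip":1},{"translation":[-10,30,0],"twist":[0,0,0],"grip":1},{"translation":[-10,25,0],"twist":[0,0,0],"grip":1},{"translation":[-6,20,10],"twist":[0,0,0],"grip":1},{"translation":[-3,10,20],"twist":[0,0,0],"grip":1},{"translation":[0,0,30],"twist":[0,0,0],"grip":1},{"translation":[0,0,30],"twist":[0,0,0],"grip":1}]'; python3 d.py .561 .2995 .1
python3 -m pendant '[{"translation":[0,0,25],"twist":[0,0,0],"grip":1},{"translation":[0,0,20],"twist":[0,0,0],"grip":1},{"translation":[0,0,10],"twist":[0,0,0],"grip":1},{"translation":[0,0,5],"twist":[0,0,0],"grip":1},{"translation":[0,0,0],"twist":[0,0,0],"grip":1},{"translation":[0,0,0],"twist":[0,0,0],"grip":1},{"translation":[0,0,0],"twist":[0,0,0],"grip":1},{"translation":[0,0,0],"twist":[0,0,0],"grip":1},{"translation":[0,0,0],"twist":[0,0,0],"grip":1},{"translation":[0,0,0],"twist":[0,0,0],"grip":1}]'; python3 d.py .561 .2995 .027
```

```text
t: 38.3
tool_pos: [0.551, 0.318, 0.1949]
orientation: [-0.337, 3.122, 0.01]
force: [-0.6, -0.4, -0.5]
opening: 0.0928
t38.3 pos [0.551  0.318  0.1949] delta_tool_mm [ -5.6 -20.8  94.8] twist [0.006  0.0023 0.0112] F [-0.6 -0.4 -0.5] open 0.0928 q6 -1.35
t: 39.3
tool_pos: [0.5461, 0.3213, 0.1303]
orientation: [0.341, -3.12, -0.009]
force: [0.7, 0.5, 0.1]
opening: 0.093
t39.3 pos [0.5461 0.3213 0.1303] delta_tool_mm [-10.1 -25.2 103.1] twist [ 0.0061 -0.0027  0.0135] F [0.7 0.5 0.1] open 0.093 q6 -1.34
```

```bash
python3 -m pendant '[{"translation":[-5,-12,0],"twist":[0.006,-0.003,0.013],"grip":1},{"translation":[-5,-12,0],"twist":[0,0,0],"grip":1},{"translation":[0,0,20],"twist":[0,0,0],"grip":1},{"translation":[0,0,20],"twist":[0,0,0],"grip":1},{"translation":[0,0,10],"twist":[0,0,0],"grip":1},{"translation":[0,0,0],"twist":[0,0,0],"grip":1},{"translation":[0,0,0],"twist":[0,0,0],"grip":1},{"translation":[0,0,0],"twist":[0,0,0],"grip":1},{"translation":[0,0,0],"twist":[0,0,0],"grip":1},{"translation":[0,0,0],"twist":[0,0,0],"grip":1}]'; python3 d.py .561 .2995 .027
```

```text
t: 40.3
tool_pos: [0.5676, 0.2947, 0.0833]
orientation: [-0.314, 3.119, 0.0]
force: [0.1, 0.6, -0.6]
opening: 0.0932
t40.3 pos [0.5676 0.2947 0.0833] delta_tool_mm [ 5.9  6.  56.3] twist [-0.0007  0.0073 -0.0035] F [ 0.1  0.6 -0.6] open 0.0932 q6 -1.37
```

```bash
python3 -m pendant '[{"translation":[3,3,0],"twist":[0,0.007,-0.003],"grip":1},{"translation":[2,2,0],"twist":[0,0,0],"grip":1},{"translation":[0,0,0],"twist":[0,0,0],"grip":1},{"translation":[0,0,10],"twist":[0,0,0],"grip":1},{"translation":[0,0,15],"twist":[0,0,0],"grip":1},{"translation":[0,0,13],"twist":[0,0,0],"grip":1},{"translation":[0,0,8],"twist":[0,0,0],"grip":1},{"translation":[0,0,6],"twist":[0,0,0],"grip":1},{"translation":[0,0,0],"twist":[0,0,0],"grip":1},{"translation":[0,0,0],"twist":[0,0,0],"grip":1}]'; python3 d.py .561 .2995 .027
```

```text
t: 41.3
tool_pos: [0.56, 0.2989, 0.0253]
orientation: [0.321, -3.123, 0.002]
force: [0.5, 0.8, 0.4]
opening: 0.0931
t41.3 pos [0.56   0.2989 0.0253] delta_tool_mm [-1.1  0.3 -1.7] twist [-0.0011 -0.0024  0.0005] F [0.5 0.8 0.4] open 0.0931 q6 -1.37
```

```bash
python3 -m pendant '[{"translation":[0,0,0],"twist":[0,0,0],"grip":-1},{"translation":[0,0,0],"twist":[0,0,0],"grip":-1},{"translation":[0,0,0],"twist":[0,0,0],"grip":-1},{"translation":[0,0,0],"twist":[0,0,0],"grip":-1},{"translation":[0,0,0],"twist":[0,0,0],"grip":-1},{"translation":[0,0,0],"twist":[0,0,0],"grip":-1},{"translation":[0,0,0],"twist":[0,0,0],"grip":-1},{"translation":[0,0,-5],"twist":[0,0,0],"grip":-1},{"translation":[0,0,-10],"twist":[0,0,0],"grip":-1},{"translation":[0,0,-15],"twist":[0,0,0],"grip":-1}]' 20;  python3 d.py .501 .0095 .13
python3 -m pendant '[{"translation":[0,0,-20],"twist":[0,0,0],"grip":-1},{"translation":[0,0,-30],"twist":[0,0,0],"grip":-1},{"translation":[0,0,-20],"twist":[0,0,0],"grip":-1},{"translation":[5,-12,0],"twist":[0,0,0],"grip":-1},{"translation":[10,-22,0],"twist":[0,0,0],"grip":-1},{"translation":[12,-30,0],"twist":[0,0,0],"grip":-1},{"translation":[13,-30,0],"twist":[0,0,0],"grip":-1},{"translation":[13,-30,0],"twist":[0,0,0],"grip":-1},{"translation":[13,-30,0],"twist":[0,0,0],"grip":-1},{"translation":[13,-30,0],"twist":[0,0,0],"grip":-1}]' 20;  python3 d.py .501 .0095 .13
```

```text
t: 42.3
tool_pos: [0.5593, 0.2986, 0.0565]
orientation: [0.32, -3.121, 0.003]
force: [0.0, -0.1, -0.7]
opening: 0.0554
t42.3 pos [0.5593 0.2986 0.0565] delta_tool_mm [ 116.1 -271.4  -72.6] twist [-0.0015 -0.0042  0.0004] F [ 0.  -0.1 -0.7] open 0.0554 q6 -1.37
t: 43.3
tool_pos: [0.5188, 0.0963, 0.1364]
orientation: [-0.329, 3.119, 0.0]
force: [0.4, 0.5, 0.2]
opening: 0.0557
t43.3 pos [0.5188 0.0963 0.1364] delta_tool_mm [ 35.6 -81.1   6.3] twist [-0.0004  0.0056  0.0061] F [0.4 0.5 0.2] open 0.0557 q6 -1.7
```

```bash
python3 -m pendant '[{"translation":[11,-24,0],"twist":[0,0.005,0.006],"grip":-1},{"translation":[9,-20,0],"twist":[0,0,0],"grip":-1},{"translation":[7,-15,0],"twist":[0,0,0],"grip":-1},{"translation":[3,-8,0],"twist":[0,0,0],"grip":-1},{"translation":[0,0,10],"twist":[0,0,0],"grip":-1},{"translation":[0,0,20],"twist":[0,0,0],"grip":-1},{"translation":[0,0,20],"twist":[0,0,0],"grip":-1},{"translation":[0,0,10],"twist":[0,0,0],"grip":-1},{"translation":[0,0,0],"twist":[0,0,0],"grip":-1},{"translation":[0,0,0],"twist":[0,0,0],"grip":-1}]' 20;  python3 d.py .501 .0095 .0235
```

```text
t: 44.3
tool_pos: [0.4969, 0.0164, 0.0697]
orientation: [0.311, -3.123, 0.002]
force: [0.7, -0.3, -1.1]
opening: 0.0557
t44.3 pos [0.4969 0.0164 0.0697] delta_tool_mm [-2.8 -7.6 46.2] twist [-0.0008 -0.0028 -0.0056] F [ 0.7 -0.3 -1.1] open 0.0557 q6 -1.84
```

```bash
python3 -m pendant '[{"translation":[-1,-4,0],"twist":[0,-0.003,-0.005],"grip":-1},{"translation":[-1,-3,0],"twist":[0,0,0],"grip":-1},{"translation":[0,0,10],"twist":[0,0,0],"grip":-1},{"translation":[0,0,12],"twist":[0,0,0],"grip":-1},{"translation":[0,0,10],"twist":[0,0,0],"grip":-1},{"translation":[0,0,6],"twist":[0,0,0],"grip":-1},{"translation":[0,0,4],"twist":[0,0,0],"grip":-1},{"translation":[0,0,1],"twist":[0,0,0],"grip":-1},{"translation":[0,0,0],"twist":[0,0,0],"grip":-1},{"translation":[0,0,0],"twist":[0,0,0],"grip":-1}]' 20;  python3 d.py .501 .0095 .0235
```

```text
t: 45.3
tool_pos: [0.5028, 0.0097, 0.0257]
orientation: [-0.32, 3.121, -0.002]
force: [0.8, -0.7, 0.2]
opening: 0.0559
t45.3 pos [0.5028 0.0097 0.0257] delta_tool_mm [1.8 0.2 2.2] twist [-0.0018  0.0044  0.0005] F [ 0.8 -0.7  0.2] open 0.0559 q6 -1.86
```

```bash
python3 -m pendant '[{"translation":[0,0,1],"twist":[0,0,0],"grip":-1},{"translation":[0,0,1],"twist":[0,0,0],"grip":-1},{"translation":[0,0,0],"twist":[0,0,0],"grip":-1},{"translation":[0,0,0],"twist":[0,0,0],"grip":1},{"translation":[0,0,0],"twist":[0,0,0],"grip":1},{"translation":[0,0,0],"twist":[0,0,0],"grip":1},{"translation":[0,0,0],"twist":[0,0,0],"grip":1},{"translation":[0,0,-10],"twist":[0,0,0],"grip":1},{"translation":[0,0,-20],"twist":[0,0,0],"grip":1},{"translation":[0,0,-35],"twist":[0,0,0],"grip":1}]' 20
python3 -m pendant '[{"translation":[0,0,-40],"twist":[0,0,0],"grip":1},{"translation":[0,0,-40],"twist":[0,0,0],"grip":1},{"translation":[0,0,-40],"twist":[0,0,0],"grip":0.3},{"translation":[0,0,-40],"twist":[0,0,0],"grip":0.3},{"translation":[0,0,-30],"twist":[0,0,0],"grip":0.3},{"translation":[3,-12,-10],"twist":[0,0,0],"grip":0.3},{"translation":[5,-22,0],"twist":[0,0,0],"grip":0.3},{"translation":[6,-30,0],"twist":[0,0,0],"grip":0.3},{"translation":[6,-30,0],"twist":[0,0,0],"grip":0.3},{"translation":[6,-30,0],"twist":[0,0,0],"grip":0.3}]' 30; python3 d.py .5015 -.2037 .28
```

```text
t: 46.3
tool_pos: [0.499, 0.0101, 0.0884]
orientation: [0.321, -3.121, -0.0]
force: [0.5, -0.3, -0.2]
opening: 0.0929
t: 47.3
tool_pos: [0.4991, -0.12, 0.3061]
orientation: [-0.331, 3.117, -0.003]
force: [0.6, 0.1, 0.9]
opening: 0.0606
t47.3 pos [ 0.4991 -0.12    0.3061] delta_tool_mm [ 15.4 -82.3  26.3] twist [-0.0028  0.0069  0.0076] F [0.6 0.1 0.9] open 0.0606 q6 -2.12
```

```bash
python3 -m pendant '[{"translation":[5,-25,0],"twist":[-0.002,0.006,0.007],"grip":0.3},{"translation":[4,-20,0],"twist":[0,0,0],"grip":0.3},{"translation":[3,-15,0],"twist":[0,0,0],"grip":0.3},{"translation":[1,-8,10],"twist":[0,0,0],"grip":0.3},{"translation":[0,0,20],"twist":[0,0,0],"grip":0.3},{"translation":[0,0,25],"twist":[0,0,0],"grip":0.3},{"translation":[0,0,20],"twist":[0,0,0],"grip":0.3},{"translation":[0,0,5],"twist":[0,0,0],"grip":0.3},{"translation":[0,0,0],"twist":[0,0,0],"grip":0.3},{"translation":[0,0,0],"twist":[0,0,0],"grip":0.3}]' 30; python3 d.py .5015 -.2037 .139
python3 - <<'E'
from h import *
s=snap("top"); save("t4.png",cv2.resize(s[0][130:270,120:510],None,fx=2,fy=2))
W=cloud(s);X,Y,Z=[W[...,i] for i in range(3)]
q=W[(X>.42)&(X<.58)&(abs(Y)<.08)&(Z>.035)&(Z<.055)]; 
if len(q): print("jar",len(q),(q.min(0)+q.max(0))/2,q.max(0)-q.min(0))
E
```

```text
t: 48.3
tool_pos: [0.4924, -0.1994, 0.2125]
orientation: [0.308, -3.115, -0.007]
force: [0.3, -0.3, 0.7]
opening: 0.0603
t48.3 pos [ 0.4924 -0.1994  0.2125] delta_tool_mm [-8.9 -6.4 73.3] twist [ 0.0056 -0.011  -0.0071] F [ 0.3 -0.3  0.7] open 0.0603 q6 -2.25
jar 442 [0.50209889 0.01008683 0.04370748] [0.05549173 0.0524588  0.01711716]
```

View pics/t4.png

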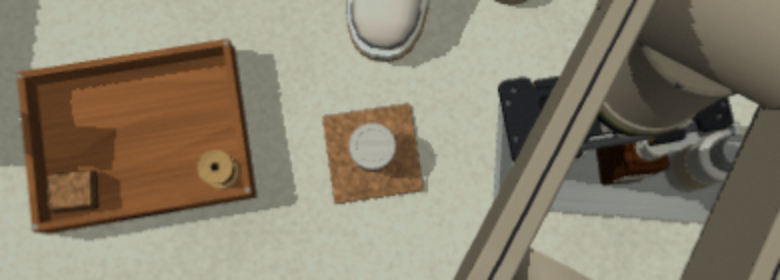

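The jar is centred on the tile at (372,146). The spool and sanding block look unmoved. I'll now return the bottle.

```bash
python3 -m pendant '[{"translation":[-4,-3,0],"twist":[0.005,-0.01,-0.007],"grip":0.3},{"translation":[-4,-3,0],"twist":[0,0,0],"grip":0.3},{"translation":[0,0,10],"twist":[0,0,0],"grip":0.3},{"translation":[0,0,15],"twist":[0,0,0],"grip":0.3},{"translation":[0,0,15],"twist":[0,0,0],"grip":0.3},{"translation":[0,0,10],"twist":[0,0,0],"grip":0.3},{"translation":[0,0,0],"twist":[0,0,0],"grip":0.3},{"translation":[0,0,0],"twist":[0,0,0],"grip":0.3},{"translation":[0,0,0],"twist":[0,0,0],"grip":0.3},{"translation":[0,0,0],"twist":[0,0,0],"grip":0.3}]' 30; python3 d.py .5015 -.2037 .139
```

```text
t: 49.35
tool_pos: [0.5036, -0.2045, 0.1602]
orientation: [-0.322, 3.122, -0.003]
force: [-0.0, -0.1, -0.3]
opening: 0.0603
t49.4 pos [ 0.5036 -0.2045  0.1602] delta_tool_mm [ 2.   1.2 21.2] twist [-0.002   0.0026  0.0013] F [-0.  -0.1 -0.3] open 0.0603 q6 -2.26
```

```bash
python3 -m pendant '[{"translation":[1,1,5],"twist":[-0.002,0.002,0.001],"grip":0.3},{"translation":[0,0,8],"twist":[0,0,0],"grip":0.3},{"translation":[0,0,6],"twist":[0,0,0],"grip":0.3},{"translation":[0,0,2],"twist":[0,0,0],"grip":0.3},{"translation":[0,0,0],"twist":[0,0,0],"grip":0.3},{"translation":[0,0,0],"twist":[0,0,0],"grip":0.3},{"translation":[0,0,0],"twist":[0,0,0],"grip":0.3},{"translation":[0,0,0],"twist":[0,0,0],"grip":0.3},{"translation":[0,0,0],"twist":[0,0,0],"grip":0.3},{"translation":[0,0,0],"twist":[0,0,0],"grip":0.3}]' 30; python3 d.py .5015 -.2037 .139
python3 -m pendant '[{"translation":[0,0,0],"twist":[0,0,0],"grip":-1},{"translation":[0,0,0],"twist":[0,0,0],"grip":-1},{"translation":[0,0,0],"twist":[0,0,0],"grip":-1},{"translation":[0,0,0],"twist":[0,0,0],"grip":-1},{"translation":[0,0,0],"twist":[0,0,0],"grip":-1},{"translation":[0,0,0],"twist":[0,0,0],"grip":-1},{"translation":[0,0,0],"twist":[0,0,0],"grip":-1},{"translation":[0,0,0],"twist":[0,0,0],"grip":-1},{"translation":[0,0,0],"twist":[0,0,0],"grip":-1},{"translation":[0,0,0],"twist":[0,0,0],"grip":-1}]' 30; python3 d.py .5015 -.2037 .139
```

```text
t: 50.35
tool_pos: [0.5033, -0.2041, 0.1389]
orientation: [-0.32, 3.122, -0.002]
force: [-0.4, -0.4, -1.0]
opening: 0.0604
t50.4 pos [ 0.5033 -0.2041  0.1389] delta_tool_mm [ 1.7  0.8 -0.1] twist [-0.0016  0.0026  0.0002] F [-0.4 -0.4 -1. ] open 0.0604 q6 -2.26
t: 51.35
tool_pos: [0.5035, -0.2044, 0.1392]
orientation: [-0.32, 3.122, -0.003]
force: [0.4, -0.2, 0.4]
opening: 0.0292
t51.4 pos [ 0.5035 -0.2044  0.1392] delta_tool_mm [1.8 1.1 0.2] twist [-0.0022  0.003   0.0001] F [ 0.4 -0.2  0.4] open 0.0292 q6 -2.26
```

```bash
python3 -m pendant '[{"translation":[0,0,-5],"twist":[0,0,0],"grip":-1},{"translation":[0,0,-15],"twist":[0,0,0],"grip":-1},{"translation":[0,0,-30],"twist":[0,0,0],"grip":-1},{"translation":[0,0,-35],"twist":[0,0,0],"grip":-1},{"translation":[0,0,-35],"twist":[0,0,0],"grip":-1},{"translation":[0,0,-25],"twist":[0,0,0],"grip":-1},{"translation":[0,0,-15],"twist":[0,0,0],"grip":-1},{"translation":[-3,12,0],"twist":[0,0,0],"grip":-1},{"translation":[-6,22,0],"twist":[0,0,0],"grip":-1},{"translation":[-9,30,0],"twist":[0,0,0],"grip":-1}]' 30
python3 -m pendant '[{"translation":[-9,31,0],"twist":[0,0,0],"grip":-1},{"translation":[-9,31,0],"twist":[0,0,0],"grip":-1},{"translation":[-9,31,0],"twist":[0,0,0],"grip":-1},{"translation":[-9,31,0],"twist":[0,0,0],"grip":-1},{"translation":[-9,31,0],"twist":[0,0,0],"grip":-1},{"translation":[-9,31,0],"twist":[0,0,0],"grip":-1},{"translation":[-9,31,0],"twist":[0,0,0],"grip":-1},{"translation":[-9,31,0],"twist":[0,0,0],"grip":-1},{"translation":[-9,31,0],"twist":[0,0,0],"grip":-1},{"translation":[-9,31,0],"twist":[0,0,0],"grip":-1}]' 30; python3 d.py .549 .359 .29
```

```text
t: 52.35
tool_pos: [0.5048, -0.1362, 0.309]
orientation: [0.312, -3.125, -0.001]
force: [0.2, -0.2, -3.4]
opening: 0.0298
t: 53.35
tool_pos: [0.5223, 0.2066, 0.3015]
orientation: [0.313, -3.111, -0.008]
force: [1.0, -0.6, -3.9]
opening: 0.0297
t53.4 pos [0.5223 0.2066 0.3015] delta_tool_mm [-56.7 144.   11.7] twist [ 0.0064 -0.0138 -0.0038] F [ 1.  -0.6 -3.9] open 0.0297 q6 -1.49
```

```bash
python3 -m pendant '[{"translation":[-11,29,0],"twist":[0.006,-0.013,-0.003],"grip":-1},{"translation":[-11,27,0],"twist":[0,0,0],"grip":-1},{"translation":[-10,25,0],"twist":[0,0,0],"grip":-1},{"translation":[-9,22,0],"twist":[0,0,0],"grip":-1},{"translation":[-7,16,0],"twist":[0,0,0],"grip":-1},{"translation":[-4,10,0],"twist":[0,0,0],"grip":-1},{"translation":[-1,4,0],"twist":[0,0,0],"grip":-1},{"translation":[0,0,0],"twist":[0,0,0],"grip":-1},{"translation":[0,0,0],"twist":[0,0,0],"grip":-1},{"translation":[0,0,0],"twist":[0,0,0],"grip":-1}]' 30; python3 d.py .549 .359 .144
```

```text
t: 54.35
tool_pos: [0.5369, 0.3606, 0.2929]
orientation: [0.33, -3.108, 0.004]
force: [-0.3, 0.3, -3.7]
opening: 0.0293
t54.4 pos [0.5369 0.3606 0.2929] delta_tool_mm [-13.8  -4.  148.7] twist [-0.0009 -0.016   0.0071] F [-0.3  0.3 -3.7] open 0.0293 q6 -1.27
```

```bash
python3 -m pendant '[{"translation":[-6,-2,0],"twist":[0,-0.016,0.007],"grip":-1},{"translation":[-5,-2,10],"twist":[0,0,0],"grip":-1},{"translation":[0,0,20],"twist":[0,0,0],"grip":-1},{"translation":[0,0,25],"twist":[0,0,0],"grip":-1},{"translation":[0,0,20],"twist":[0,0,0],"grip":-1},{"translation":[0,0,10],"twist":[0,0,0],"grip":-1},{"translation":[0,0,0],"twist":[0,0,0],"grip":-1},{"translation":[0,0,0],"twist":[0,0,0],"grip":-1},{"translation":[0,0,0],"twist":[0,0,0],"grip":-1},{"translation":[0,0,0],"twist":[0,0,0],"grip":-1}]' 30; python3 d.py .549 .359 .144
```

```text
t: 55.35
tool_pos: [0.554, 0.3548, 0.2065]
orientation: [-0.309, 3.118, 0.001]
force: [-0.1, 0.3, -3.2]
opening: 0.0294
t55.4 pos [0.554  0.3548 0.2065] delta_tool_mm [ 4.6  5.1 62.4] twist [-0.0004  0.008  -0.0067] F [-0.1  0.3 -3.2] open 0.0294 q6 -1.27
```

```bash
python3 -m pendant '[{"translation":[2,3,0],"twist":[0,0.008,-0.006],"grip":-1},{"translation":[2,2,0],"twist":[0,0,0],"grip":-1},{"translation":[0,0,10],"twist":[0,0,0],"grip":-1},{"translation":[0,0,15],"twist":[0,0,0],"grip":-1},{"translation":[0,0,15],"twist":[0,0,0],"grip":-1},{"translation":[0,0,10],"twist":[0,0,0],"grip":-1},{"translation":[0,0,4],"twist":[0,0,0],"grip":-1},{"translation":[0,0,0],"twist":[0,0,0],"grip":-1},{"translation":[0,0,0],"twist":[0,0,0],"grip":-1},{"translation":[0,0,0],"twist":[0,0,0],"grip":-1}]' 30; python3 d.py .549 .359 .144
```

```text
t: 56.35
tool_pos: [0.5486, 0.3595, 0.1479]
orientation: [0.321, -3.125, 0.001]
force: [-0.0, -1.1, -3.0]
opening: 0.0293
t56.4 pos [0.5486 0.3595 0.1479] delta_tool_mm [-0.3 -0.6  3.9] twist [-0.0003 -0.0003  0.0003] F [-0.  -1.1 -3. ] open 0.0293 q6 -1.27
```

```bash
python3 -m pendant '[{"translation":[0,0,2],"twist":[0,0,0],"grip":-1},{"translation":[0,0,1],"twist":[0,0,0],"grip":-1},{"translation":[0,0,1],"twist":[0,0,0],"grip":-1},{"translation":[0,0,1],"twist":[0,0,0],"grip":-1},{"translation":[0,0,0],"twist":[0,0,0],"grip":-1},{"translation":[0,0,0],"twist":[0,0,0],"grip":-1},{"translation":[0,0,0],"twist":[0,0,0],"grip":-1},{"translation":[0,0,0],"twist":[0,0,0],"grip":-1},{"translation":[0,0,0],"twist":[0,0,0],"grip":-1},{"translation":[0,0,0],"twist":[0,0,0],"grip":-1}]' 30; python3 d.py .549 .359 .144
```

```text
t: 57.35
tool_pos: [0.5499, 0.3602, 0.145]
orientation: [-0.32, 3.122, 0.002]
force: [-0.1, 0.7, -4.0]
opening: 0.0293
t57.4 pos [0.5499 0.3602 0.145 ] delta_tool_mm [ 1.1 -1.   1. ] twist [0.0009 0.0035 0.0002] F [-0.1  0.7 -4. ] open 0.0293 q6 -1.27
```

```bash
python3 -m pendant '[{"translation":[0,0,1],"twist":[0,0,0],"grip":-1},{"translation":[0,0,1],"twist":[0,0,0],"grip":-1},{"translation":[0,0,0],"twist":[0,0,0],"grip":-1},{"translation":[0,0,0],"twist":[0,0,0],"grip":-1},{"translation":[0,0,0],"twist":[0,0,0],"grip":-1},{"translation":[0,0,0],"twist":[0,0,0],"grip":-1},{"translation":[0,0,0],"twist":[0,0,0],"grip":-1},{"translation":[0,0,0],"twist":[0,0,0],"grip":-1},{"translation":[0,0,0],"twist":[0,0,0],"grip":-1},{"translation":[0,0,0],"twist":[0,0,0],"grip":-1}]' 30; python3 d.py .549 .359 .144
```

```text
t: 58.35
tool_pos: [0.5507, 0.3605, 0.1442]
orientation: [-0.32, 3.12, 0.003]
force: [0.8, 0.1, -1.9]
opening: 0.0296
t58.4 pos [0.5507 0.3605 0.1442] delta_tool_mm [ 2.  -1.1  0.2] twist [0.0014 0.0057 0.0001] F [ 0.8  0.1 -1.9] open 0.0296 q6 -1.27
```

```bash
python3 -m pendant '[{"translation":[0,0,1],"twist":[0,0,0],"grip":-1},{"translation":[0,0,0],"twist":[0,0,0],"grip":-1},{"translation":[0,0,0],"twist":[0,0,0],"grip":0.3},{"translation":[0,0,0],"twist":[0,0,0],"grip":0.3},{"translation":[0,0,0],"twist":[0,0,0],"grip":0.3},{"translation":[0,0,0],"twist":[0,0,0],"grip":0.3},{"translation":[0,0,-10],"twist":[0,0,0],"grip":0.3},{"translation":[0,0,-25],"twist":[0,0,0],"grip":0.3},{"translation":[0,0,-35],"twist":[0,0,0],"grip":0.3},{"translation":[0,0,-35],"twist":[0,0,0],"grip":0.3}]' 
python3 -m pendant '[{"translation":[0,0,-35],"twist":[0,0,0],"grip":0.3},{"translation":[4,-14,-10],"twist":[0,0,0],"grip":0.3},{"translation":[8,-28,0],"twist":[0,0,0],"grip":0.3},{"translation":[9,-32,0],"twist":[0,0,0],"grip":0.3},{"translation":[9,-32,0],"twist":[0,0,0],"grip":0.3},{"translation":[9,-32,0],"twist":[0,0,0],"grip":0.3},{"translation":[9,-32,0],"twist":[0,0,0],"grip":0.3},{"translation":[9,-32,0],"twist":[0,0,0],"grip":0.3},{"translation":[9,-32,0],"twist":[0,0,0],"grip":0.3},{"translation":[9,-32,0],"twist":[0,0,0],"grip":0.3}]'; python3 d.py .496 -.289 .29
python3 -m pendant '[{"translation":[9,-32,0],"twist":[0,0,0],"grip":0.3},{"translation":[9,-32,0],"twist":[0,0,0],"grip":0.3},{"translation":[9,-32,0],"twist":[0,0,0],"grip":0.3},{"translation":[9,-32,0],"twist":[0,0,0],"grip":0.3},{"translation":[9,-32,0],"twist":[0,0,0],"grip":0.3},{"translation":[9,-32,0],"twist":[0,0,0],"grip":0.3},{"translation":[9,-32,0],"twist":[0,0,0],"grip":0.3},{"translation":[7,-25,0],"twist":[0,0,0],"grip":0.3},{"translation":[5,-15,0],"twist":[0,0,0],"grip":0.3},{"translation":[0,0,0],"twist":[0,0,0],"grip":0.3}]'; python3 d.py .496 -.289 .135
python3 - <<'E'
from h import *
s=snap("top"); save("t5.png",cv2.resize(s[0][130:270,120:510],None,fx=2,fy=2))
W=cloud(s);X,Y,Z=[W[...,i] for i in range(3)]
q=W[(X>.5)&(X<.62)&(Y>.3)&(Y<.42)&(Z>.155)&(Z<.175)]; print("bottle cap",len(q),(q.min(0)+q.max(0))/2,q.max(0)-q.min(0))
E
```

```text
t: 59.35
tool_pos: [0.5473, 0.3588, 0.2466]
orientation: [0.32, -3.121, 0.003]
force: [0.2, 0.2, 0.2]
opening: 0.0604
t: 60.35
tool_pos: [0.527, 0.0738, 0.3006]
orientation: [-0.329, 3.117, 0.003]
force: [0.3, 0.1, 0.4]
opening: 0.0606
t60.4 pos [0.527  0.0738 0.3006] delta_tool_mm [ 106.  -348.3    9.4] twist [0.0012 0.0077 0.0059] F [0.3 0.1 0.4] open 0.0606 q6 -1.74
t: 61.35
tool_pos: [0.4981, -0.2193, 0.2959]
orientation: [-0.317, 3.123, 0.002]
force: [-0.2, 0.1, 0.7]
opening: 0.0607
t61.4 pos [ 0.4981 -0.2193  0.2959] delta_tool_mm [ 16.5 -68.  160.8] twist [ 0.0008  0.003  -0.0021] F [-0.2  0.1  0.7] open 0.0607 q6 -2.28
bottle cap 183 [0.54925541 0.3600696  0.16516632] [0.03009135 0.03088455 0.01890544]
```

View pics/t5.png

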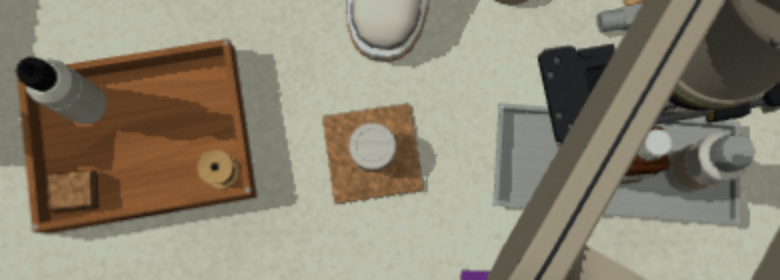

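The bottle is upright on its spot, with its cap at (37,73), 2 mm from where it started in the same view.

```bash
python3 -m pendant '[{"translation":[4,-20,0],"twist":[0,0.003,-0.002],"grip":0.3},{"translation":[5,-20,0],"twist":[0,0,0],"grip":0.3},{"translation":[3,-15,0],"twist":[0,0,0],"grip":0.3},{"translation":[1,-8,0],"twist":[0,0,0],"grip":0.3},{"translation":[0,0,20],"twist":[0,0,0],"grip":0.3},{"translation":[0,0,30],"twist":[0,0,0],"grip":0.3},{"translation":[0,0,30],"twist":[0,0,0],"grip":0.3},{"translation":[0,0,15],"twist":[0,0,0],"grip":0.3},{"translation":[0,0,5],"twist":[0,0,0],"grip":0.3},{"translation":[0,0,0],"twist":[0,0,0],"grip":0.3}]'; python3 d.py .496 -.289 .135
```

```text
t: 62.4
tool_pos: [0.5007, -0.2782, 0.1946]
orientation: [-0.329, 3.121, 0.003]
force: [0.1, -0.3, -0.0]
opening: 0.0604
t62.4 pos [ 0.5007 -0.2782  0.1946] delta_tool_mm [ 7.  -9.7 59.6] twist [0.0017 0.0039 0.0061] F [ 0.1 -0.3 -0. ] open 0.0604 q6 -2.38
```

```bash
python3 -m pendant '[{"translation":[3,-5,0],"twist":[0,0.004,0.006],"grip":0.3},{"translation":[3,-4,0],"twist":[0,0,0],"grip":0.3},{"translation":[0,0,10],"twist":[0,0,0],"grip":0.3},{"translation":[0,0,15],"twist":[0,0,0],"grip":0.3},{"translation":[0,0,13],"twist":[0,0,0],"grip":0.3},{"translation":[0,0,10],"twist":[0,0,0],"grip":0.3},{"translation":[0,0,6],"twist":[0,0,0],"grip":0.3},{"translation":[0,0,3],"twist":[0,0,0],"grip":0.3},{"translation":[0,0,0],"twist":[0,0,0],"grip":0.3},{"translation":[0,0,0],"twist":[0,0,0],"grip":0.3}]'; python3 d.py .496 -.289 .135
```

```text
t: 63.4
tool_pos: [0.4979, -0.2901, 0.1362]
orientation: [-0.319, 3.122, -0.002]
force: [-0.8, 0.3, 0.4]
opening: 0.0604
t63.4 pos [ 0.4979 -0.2901  0.1362] delta_tool_mm [1.7 1.5 1.2] twist [-0.0015  0.0027 -0.0004] F [-0.8  0.3  0.4] open 0.0604 q6 -2.39
```

```bash
python3 -m pendant '[{"translation":[1,1,0],"twist":[0,0,0],"grip":-1},{"translation":[0,0,0],"twist":[0,0,0],"grip":-1},{"translation":[0,0,0],"twist":[0,0,0],"grip":-1},{"translation":[0,0,0],"twist":[0,0,0],"grip":-1},{"translation":[0,0,0],"twist":[0,0,0],"grip":-1},{"translation":[0,0,0],"twist":[0,0,0],"grip":-1},{"translation":[0,0,0],"twist":[0,0,0],"grip":-1},{"translation":[0,0,0],"twist":[0,0,0],"grip":-1},{"translation":[0,0,0],"twist":[0,0,0],"grip":-1},{"translation":[0,0,0],"twist":[0,0,0],"grip":-1}]' 30; python3 d.py .496 -.289 .135
python3 -m pendant '[{"translation":[0,0,-5],"twist":[0,0,0],"grip":-1},{"translation":[0,0,-15],"twist":[0,0,0],"grip":-1},{"translation":[0,0,-30],"twist":[0,0,0],"grip":-1},{"translation":[0,0,-35],"twist":[0,0,0],"grip":-1},{"translation":[0,0,-35],"twist":[0,0,0],"grip":-1},{"translation":[0,0,-25],"twist":[0,0,0],"grip":-1},{"translation":[0,0,-15],"twist":[0,0,0],"grip":-1},{"translation":[-4,12,0],"twist":[0,0,0],"grip":-1},{"translation":[-8,22,0],"twist":[0,0,0],"grip":-1},{"translation":[-10,28,0],"twist":[0,0,0],"grip":-1}]' 30;python3 d.py .574 .2415 .29
```

```text
t: 64.4
tool_pos: [0.4977, -0.2899, 0.1382]
orientation: [-0.319, 3.12, -0.005]
force: [0.4, 0.2, 0.1]
opening: 0.0274
t64.4 pos [ 0.4977 -0.2899  0.1382] delta_tool_mm [1.5 1.2 3.2] twist [-0.0038  0.005  -0.0003] F [0.4 0.2 0.1] open 0.0274 q6 -2.39
t: 65.4
tool_pos: [0.5033, -0.2228, 0.3079]
orientation: [-0.312, 3.124, -0.002]
force: [0.7, -0.1, -3.3]
opening: 0.0278
t65.4 pos [ 0.5033 -0.2228  0.3079] delta_tool_mm [-161.   441.2   17.6] twist [-0.0015  0.0021 -0.0054] F [ 0.7 -0.1 -3.3] open 0.0278 q6 -2.28
```

```bash
python3 -m pendant '[{"translation":[-11,30,0],"twist":[-0.001,0.002,-0.005],"grip":-1},{"translation":[-11,30,0],"twist":[0,0,0],"grip":-1},{"translation":[-11,30,0],"twist":[0,0,0],"grip":-1},{"translation":[-11,30,0],"twist":[0,0,0],"grip":-1},{"translation":[-11,30,0],"twist":[0,0,0],"grip":-1},{"translation":[-11,30,0],"twist":[0,0,0],"grip":-1},{"translation":[-11,30,0],"twist":[0,0,0],"grip":-1},{"translation":[-11,30,0],"twist":[0,0,0],"grip":-1},{"translation":[-11,30,0],"twist":[0,0,0],"grip":-1},{"translation":[-11,30,0],"twist":[0,0,0],"grip":-1}]' 30;python3 d.py .574 .2415 .29
```

```text
t: 66.4
tool_pos: [0.5431, 0.1151, 0.3003]
orientation: [0.32, -3.113, -0.009]
force: [1.0, 0.7, -3.7]
opening: 0.0275
t66.4 pos [0.5431 0.1151 0.3003] delta_tool_mm [-56.2 117.4  10.5] twist [ 0.0071 -0.0116  0.0008] F [ 1.   0.7 -3.7] open 0.0275 q6 -1.66
```

```bash
python3 -m pendant '[{"translation":[-11,28,0],"twist":[0.007,-0.011,0],"grip":-1},{"translation":[-11,25,0],"twist":[0,0,0],"grip":-1},{"translation":[-10,22,0],"twist":[0,0,0],"grip":-1},{"translation":[-9,17,0],"twist":[0,0,0],"grip":-1},{"translation":[-7,10,0],"twist":[0,0,0],"grip":-1},{"translation":[-5,4,0],"twist":[0,0,0],"grip":-1},{"translation":[0,0,10],"twist":[0,0,0],"grip":-1},{"translation":[0,0,20],"twist":[0,0,0],"grip":-1},{"translation":[0,0,10],"twist":[0,0,0],"grip":-1},{"translation":[0,0,0],"twist":[0,0,0],"grip":-1}]' 30; python3 d.py .574 .2415 .143
```

```text
t: 67.4
tool_pos: [0.5657, 0.2407, 0.2509]
orientation: [0.33, -3.112, 0.001]
force: [0.1, 0.7, -3.9]
opening: 0.0274
t67.4 pos [0.5657 0.2407 0.2509] delta_tool_mm [ -9.6  -1.1 107.8] twist [ 0.0006 -0.0125  0.007 ] F [ 0.1  0.7 -3.9] open 0.0274 q6 -1.46
```

```bash
python3 -m pendant '[{"translation":[-4,0,0],"twist":[0,-0.012,0.007],"grip":-1},{"translation":[-4,-1,0],"twist":[0,0,0],"grip":-1},{"translation":[0,0,10],"twist":[0,0,0],"grip":-1},{"translation":[0,0,20],"twist":[0,0,0],"grip":-1},{"translation":[0,0,15],"twist":[0,0,0],"grip":-1},{"translation":[0,0,8],"twist":[0,0,0],"grip":-1},{"translation":[0,0,0],"twist":[0,0,0],"grip":-1},{"translation":[0,0,0],"twist":[0,0,0],"grip":-1},{"translation":[0,0,0],"twist":[0,0,0],"grip":-1},{"translation":[0,0,0],"twist":[0,0,0],"grip":-1}]' 30; python3 d.py .574 .2415 .143
```

```text
t: 68.4
tool_pos: [0.5768, 0.2404, 0.1989]
orientation: [-0.315, 3.12, 0.003]
force: [0.4, -0.3, -4.0]
opening: 0.0274
t68.4 pos [0.5768 0.2404 0.1989] delta_tool_mm [ 2.9  1.6 55.9] twist [ 0.001   0.0063 -0.003 ] F [ 0.4 -0.3 -4. ] open 0.0274 q6 -1.46
```

```bash
python3 -m pendant '[{"translation":[2,1,0],"twist":[0,0.006,-0.003],"grip":-1},{"translation":[1,0,8],"twist":[0,0,0],"grip":-1},{"translation":[0,0,12],"twist":[0,0,0],"grip":-1},{"translation":[0,0,13],"twist":[0,0,0],"grip":-1},{"translation":[0,0,10],"twist":[0,0,0],"grip":-1},{"translation":[0,0,6],"twist":[0,0,0],"grip":-1},{"translation":[0,0,3],"twist":[0,0,0],"grip":-1},{"translation":[0,0,0],"twist":[0,0,0],"grip":-1},{"translation":[0,0,0],"twist":[0,0,0],"grip":-1},{"translation":[0,0,0],"twist":[0,0,0],"grip":-1}]' 30; python3 d.py .574 .2415 .143
```

```text
t: 69.4
tool_pos: [0.5739, 0.2413, 0.1433]
orientation: [-0.321, 3.124, 0.003]
force: [0.7, 0.4, -3.6]
opening: 0.0275
t69.4 pos [0.5739 0.2413 0.1433] delta_tool_mm [-0.1  0.2  0.3] twist [0.0015 0.0016 0.0005] F [ 0.7  0.4 -3.6] open 0.0275 q6 -1.46
```

```bash
python3 -m pendant '[{"translation":[0,0,1],"twist":[0,0,0],"grip":-1},{"translation":[0,0,1],"twist":[0,0,0],"grip":-1},{"translation":[0,0,1],"twist":[0,0,0],"grip":-1},{"translation":[0,0,0],"twist":[0,0,0],"grip":-1},{"translation":[0,0,0],"twist":[0,0,0],"grip":-1},{"translation":[0,0,0],"twist":[0,0,0],"grip":-1},{"translation":[0,0,0],"twist":[0,0,0],"grip":-1},{"translation":[0,0,0],"twist":[0,0,0],"grip":-1},{"translation":[0,0,0],"twist":[0,0,0],"grip":-1},{"translation":[0,0,0],"twist":[0,0,0],"grip":-1}]' 30; python3 d.py .574 .2415 .143
```

```text
t: 70.4
tool_pos: [0.5755, 0.2415, 0.1431]
orientation: [-0.32, 3.12, 0.003]
force: [-1.1, -0.6, 0.0]
opening: 0.0277
t70.4 pos [0.5755 0.2415 0.1431] delta_tool_mm [1.4 0.3 0.1] twist [0.0016 0.0058 0.0004] F [-1.1 -0.6  0. ] open 0.0277 q6 -1.46
```

```bash
python3 -m pendant '[{"translation":[0,0,0],"twist":[0,0,0],"grip":-1},{"translation":[0,0,0],"twist":[0,0,0],"grip":0.3},{"translation":[0,0,0],"twist":[0,0,0],"grip":0.3},{"translation":[0,0,0],"twist":[0,0,0],"grip":0.3},{"translation":[0,0,0],"twist":[0,0,0],"grip":0.3},{"translation":[0,0,-10],"twist":[0,0,0],"grip":0.3},{"translation":[0,0,-25],"twist":[0,0,0],"grip":0.3},{"translation":[0,0,-35],"twist":[0,0,0],"grip":0.3},{"translation":[0,0,-35],"twist":[0,0,0],"grip":0.4},{"translation":[0,0,-35],"twist":[0,0,0],"grip":0.4}]' 
python3 -m pendant '[{"translation":[5,-14,-10],"twist":[0,0,0],"grip":0.4},{"translation":[9,-26,0],"twist":[0,0,0],"grip":0.4},{"translation":[11,-32,0],"twist":[0,0,0],"grip":0.4},{"translation":[11,-32,0],"twist":[0,0,0],"grip":0.4},{"translation":[11,-32,0],"twist":[0,0,0],"grip":0.4},{"translation":[11,-32,0],"twist":[0,0,0],"grip":0.4},{"translation":[11,-32,0],"twist":[0,0,0],"grip":0.4},{"translation":[11,-32,0],"twist":[0,0,0],"grip":0.4},{"translation":[11,-32,0],"twist":[0,0,0],"grip":0.4},{"translation":[11,-32,0],"twist":[0,0,0],"grip":0.4}]'; python3 d.py .491 -.3757 .29
python3 -m pendant '[{"translation":[11,-32,0],"twist":[0,0,0],"grip":0.4},{"translation":[11,-32,0],"twist":[0,0,0],"grip":0.4},{"translation":[11,-32,0],"twist":[0,0,0],"grip":0.4},{"translation":[11,-32,0],"twist":[0,0,0],"grip":0.4},{"translation":[11,-32,0],"twist":[0,0,0],"grip":0.4},{"translation":[11,-32,0],"twist":[0,0,0],"grip":0.4},{"translation":[11,-32,0],"twist":[0,0,0],"grip":0.4},{"translation":[8,-25,0],"twist":[0,0,0],"grip":0.4},{"translation":[5,-15,0],"twist":[0,0,0],"grip":0.4},{"translation":[0,0,0],"twist":[0,0,0],"grip":0.4}]'; python3 d.py .491 -.3757 .135
python3 - <<'E'
from h import *
s=snap("top")
W=cloud(s);X,Y,Z=[W[...,i] for i in range(3)]
q=W[(X>.5)&(X<.62)&(Y>.2)&(Y<.3)&(Z>.155)&(Z<.175)]; print("square cap",len(q),(q.min(0)+q.max(0))/2,q.max(0)-q.min(0))
E
```

```text
t: 71.4
tool_pos: [0.5714, 0.2401, 0.2824]
orientation: [0.32, -3.119, 0.0]
force: [0.8, -0.5, -0.0]
opening: 0.0649
t: 72.4
tool_pos: [0.5299, -0.082, 0.2993]
orientation: [-0.329, 3.119, 0.002]
force: [-0.6, -0.7, 0.2]
opening: 0.0649
t72.4 pos [ 0.5299 -0.082   0.2993] delta_tool_mm [  99.4 -279.1    8.5] twist [0.0008 0.0058 0.0062] F [-0.6 -0.7  0.2] open 0.0649 q6 -2.03
t: 73.4
tool_pos: [0.4845, -0.3775, 0.2942]
orientation: [0.317, -3.125, -0.005]
force: [0.3, 0.3, -1.1]
opening: 0.0652
t73.4 pos [ 0.4845 -0.3775  0.2942] delta_tool_mm [ -6.7  -0.  159.2] twist [ 0.0031  0.0002 -0.0021] F [ 0.3  0.3 -1.1] open 0.0652 q6 -2.52
square cap 180 [0.57055031 0.24075284 0.16466503] [0.0278244  0.02904727 0.01874263]
```

The square bottle is back, with its cap centre at (0.5706,0.2408) against (0.5705,0.241) in the first image. The can is last.

```bash
python3 -m pendant '[{"translation":[-3,0,0],"twist":[0.003,0,-0.002],"grip":0.4},{"translation":[-3,0,15],"twist":[0,0,0],"grip":0.4},{"translation":[0,0,30],"twist":[0,0,0],"grip":0.4},{"translation":[0,0,30],"twist":[0,0,0],"grip":0.4},{"translation":[0,0,20],"twist":[0,0,0],"grip":0.4},{"translation":[0,0,10],"twist":[0,0,0],"grip":0.4},{"translation":[0,0,0],"twist":[0,0,0],"grip":0.4},{"translation":[0,0,0],"twist":[0,0,0],"grip":0.4},{"translation":[0,0,0],"twist":[0,0,0],"grip":0.4},{"translation":[0,0,0],"twist":[0,0,0],"grip":0.4}]'; python3 d.py .491 -.3757 .135
```

```text
t: 74.45
tool_pos: [0.4964, -0.3656, 0.1854]
orientation: [-0.339, 3.119, -0.002]
force: [0.4, 0.3, 0.3]
opening: 0.0653
t74.5 pos [ 0.4964 -0.3656  0.1854] delta_tool_mm [ 7.7 -8.6 50.4] twist [-0.0015  0.0044  0.0123] F [0.4 0.3 0.3] open 0.0653 q6 -2.51
```

```bash
python3 -m pendant '[{"translation":[3,-4,0],"twist":[-0.001,0.004,0.012],"grip":0.4},{"translation":[3,-4,0],"twist":[0,0,0],"grip":0.4},{"translation":[0,0,10],"twist":[0,0,0],"grip":0.4},{"translation":[0,0,12],"twist":[0,0,0],"grip":0.4},{"translation":[0,0,10],"twist":[0,0,0],"grip":0.4},{"translation":[0,0,8],"twist":[0,0,0],"grip":0.4},{"translation":[0,0,5],"twist":[0,0,0],"grip":0.4},{"translation":[0,0,2],"twist":[0,0,0],"grip":0.4},{"translation":[0,0,0],"twist":[0,0,0],"grip":0.4},{"translation":[0,0,0],"twist":[0,0,0],"grip":0.4}]'; python3 d.py .491 -.3757 .135
```

```text
t: 75.45
tool_pos: [0.492, -0.3763, 0.135]
orientation: [-0.317, 3.125, -0.002]
force: [-0.3, 0.5, 0.8]
opening: 0.065
t75.5 pos [ 0.492  -0.3763  0.135 ] delta_tool_mm [ 0.8  0.8 -0. ] twist [-0.0015  0.0008 -0.0017] F [-0.3  0.5  0.8] open 0.065 q6 -2.51
```

```bash
python3 -m pendant '[{"translation":[0,0,0],"twist":[0,0,0],"grip":-1},{"translation":[0,0,0],"twist":[0,0,0],"grip":-1},{"translation":[0,0,0],"twist":[0,0,0],"grip":-1},{"translation":[0,0,0],"twist":[0,0,0],"grip":-1},{"translation":[0,0,0],"twist":[0,0,0],"grip":-1},{"translation":[0,0,0],"twist":[0,0,0],"grip":-1},{"translation":[0,0,0],"twist":[0,0,0],"grip":-1},{"translation":[0,0,0],"twist":[0,0,0],"grip":-1},{"translation":[0,0,0],"twist":[0,0,0],"grip":-1},{"translation":[0,0,0],"twist":[0,0,0],"grip":-1}]' 30; python3 d.py .491 -.3757 .135
python3 -m pendant '[{"translation":[0,0,-5],"twist":[0,0,0],"grip":-1},{"translation":[0,0,-15],"twist":[0,0,0],"grip":-1},{"translation":[0,0,-30],"twist":[0,0,0],"grip":-1},{"translation":[0,0,-35],"twist":[0,0,0],"grip":-1},{"translation":[0,0,-40],"twist":[0,0,0],"grip":-1},{"translation":[0,0,-35],"twist":[0,0,0],"grip":-1},{"translation":[0,0,-25],"twist":[0,0,0],"grip":-1},{"translation":[-2,12,-10],"twist":[0,0,0],"grip":-1},{"translation":[-5,22,0],"twist":[0,0,0],"grip":-1},{"translation":[-7,30,0],"twist":[0,0,0],"grip":-1}]' 30;python3 d.py .503 .2865 .33
python3 -m pendant '[{"translation":[-7,31,0],"twist":[0,0,0],"grip":-1},{"translation":[-7,31,0],"twist":[0,0,0],"grip":-1},{"translation":[-7,31,0],"twist":[0,0,0],"grip":-1},{"translation":[-7,31,0],"twist":[0,0,0],"grip":-1},{"translation":[-7,31,0],"twist":[0,0,0],"grip":-1},{"translation":[-7,31,0],"twist":[0,0,0],"grip":-1},{"translation":[-7,31,0],"twist":[0,0,0],"grip":-1},{"translation":[-7,31,0],"twist":[0,0,0],"grip":-1},{"translation":[-7,31,0],"twist":[0,0,0],"grip":-1},{"translation":[-7,31,0],"twist":[0,0,0],"grip":-1}]' 30;python3 d.py .503 .2865 .33
```

```text
t: 76.45
tool_pos: [0.4927, -0.3768, 0.1366]
orientation: [-0.317, 3.123, -0.005]
force: [0.1, -0.6, -1.1]
opening: 0.0378
t76.5 pos [ 0.4927 -0.3768  0.1366] delta_tool_mm [1.4 1.5 1.6] twist [-0.0034  0.0023 -0.0016] F [ 0.1 -0.6 -1.1] open 0.0378 q6 -2.51
t: 77.45
tool_pos: [0.4909, -0.3096, 0.345]
orientation: [-0.31, 3.124, -0.005]
force: [0.3, 0.5, -2.4]
opening: 0.0374
t77.5 pos [ 0.4909 -0.3096  0.345 ] delta_tool_mm [-129.2  582.1   13.2] twist [-0.0036  0.0021 -0.0061] F [ 0.3  0.5 -2.4] open 0.0374 q6 -2.42
t: 78.45
tool_pos: [0.4911, 0.0285, 0.3418]
orientation: [0.311, -3.124, -0.002]
force: [-0.7, 0.1, -2.8]
opening: 0.0377
t78.5 pos [0.4911 0.0285 0.3418] delta_tool_mm [-62.6 250.5  12.1] twist [ 0.0015 -0.0016 -0.0055] F [-0.7  0.1 -2.8] open 0.0377 q6 -1.82
```

```bash
python3 -m pendant '[{"translation":[-7,31,0],"twist":[0.001,-0.001,-0.005],"grip":-1},{"translation":[-7,31,0],"twist":[0,0,0],"grip":-1},{"translation":[-7,31,0],"twist":[0,0,0],"grip":-1},{"translation":[-7,31,0],"twist":[0,0,0],"grip":-1},{"translation":[-7,31,0],"twist":[0,0,0],"grip":-1},{"translation":[-7,28,0],"twist":[0,0,0],"grip":-1},{"translation":[-6,22,0],"twist":[0,0,0],"grip":-1},{"translation":[-4,15,0],"twist":[0,0,0],"grip":-1},{"translation":[-2,8,0],"twist":[0,0,0],"grip":-1},{"translation":[0,0,0],"twist":[0,0,0],"grip":-1}]' 30;python3 d.py .503 .2865 .14
```

```text
t: 79.45
tool_pos: [0.4865, 0.28, 0.3385]
orientation: [0.332, -3.116, -0.002]
force: [-0.1, -0.2, -2.6]
opening: 0.0377
t79.5 pos [0.4865 0.28   0.3385] delta_tool_mm [-19.1   2.4 198.3] twist [ 0.0022 -0.0081  0.0082] F [-0.1 -0.2 -2.6] open 0.0377 q6 -1.35
```

```bash
python3 -m pendant '[{"translation":[-7,1,0],"twist":[0.002,-0.008,0.008],"grip":-1},{"translation":[-7,1,0],"twist":[0,0,0],"grip":-1},{"translation":[0,0,10],"twist":[0,0,0],"grip":-1},{"translation":[0,0,20],"twist":[0,0,0],"grip":-1},{"translation":[0,0,10],"twist":[0,0,0],"grip":-1},{"translation":[0,0,0],"twist":[0,0,0],"grip":-1},{"translation":[0,0,0],"twist":[0,0,0],"grip":-1},{"translation":[0,0,0],"twist":[0,0,0],"grip":-1},{"translation":[0,0,0],"twist":[0,0,0],"grip":-1},{"translation":[0,0,0],"twist":[0,0,0],"grip":-1}]' 30;python3 d.py .503 .2865 .14
```

```text
t: 80.45
tool_pos: [0.503, 0.2807, 0.2977]
orientation: [-0.31, 3.124, -0.001]
force: [0.7, -0.6, -0.5]
opening: 0.0377
t80.5 pos [0.503  0.2807 0.2977] delta_tool_mm [ -0.8   5.9 157.7] twist [-0.0011  0.0025 -0.0066] F [ 0.7 -0.6 -0.5] open 0.0377 q6 -1.35
```

```bash
python3 -m pendant '[{"translation":[0,3,0],"twist":[-0.001,0.002,-0.006],"grip":-1},{"translation":[0,2,10],"twist":[0,0,0],"grip":-1},{"translation":[0,0,18],"twist":[0,0,0],"grip":-1},{"translation":[0,0,18],"twist":[0,0,0],"grip":-1},{"translation":[0,0,18],"twist":[0,0,0],"grip":-1},{"translation":[0,0,14],"twist":[0,0,0],"grip":-1},{"translation":[0,0,8],"twist":[0,0,0],"grip":-1},{"translation":[0,0,0],"twist":[0,0,0],"grip":-1},{"translation":[0,0,0],"twist":[0,0,0],"grip":-1},{"translation":[0,0,0],"twist":[0,0,0],"grip":-1}]' 30;python3 d.py .503 .2865 .14
```

```text
t: 81.45
tool_pos: [0.5024, 0.2879, 0.208]
orientation: [-0.322, 3.122, 0.002]
force: [-0.3, 0.1, -1.7]
opening: 0.0372
t81.5 pos [0.5024 0.2879 0.208 ] delta_tool_mm [-0.1 -1.6 68. ] twist [0.0012 0.0036 0.0015] F [-0.3  0.1 -1.7] open 0.0372 q6 -1.34
```

```bash
python3 -m pendant '[{"translation":[0,-1,5],"twist":[0.001,0.003,0.001],"grip":-1},{"translation":[0,0,10],"twist":[0,0,0],"grip":-1},{"translation":[0,0,13],"twist":[0,0,0],"grip":-1},{"translation":[0,0,13],"twist":[0,0,0],"grip":-1},{"translation":[0,0,10],"twist":[0,0,0],"grip":-1},{"translation":[0,0,8],"twist":[0,0,0],"grip":-1},{"translation":[0,0,5],"twist":[0,0,0],"grip":-1},{"translation":[0,0,0],"twist":[0,0,0],"grip":-1},{"translation":[0,0,0],"twist":[0,0,0],"grip":-1},{"translation":[0,0,0],"twist":[0,0,0],"grip":-1}]' 30;python3 d.py .503 .2865 .14
```

```text
t: 82.45
tool_pos: [0.5045, 0.2882, 0.1412]
orientation: [-0.32, 3.12, 0.004]
force: [0.1, -0.7, -1.6]
opening: 0.0374
t82.5 pos [0.5045 0.2882 0.1412] delta_tool_mm [ 1.9 -1.4  1.2] twist [0.0022 0.0058 0.0005] F [ 0.1 -0.7 -1.6] open 0.0374 q6 -1.35
```

```bash
python3 -m pendant '[{"translation":[1,-1,-1],"twist":[0.002,0.005,0],"grip":-1},{"translation":[0,0,1],"twist":[0,0,0],"grip":-1},{"translation":[0,0,1],"twist":[0,0,0],"grip":-1},{"translation":[0,0,1],"twist":[0,0,0],"grip":-1},{"translation":[0,0,0],"twist":[0,0,0],"grip":-1},{"translation":[0,0,0],"twist":[0,0,0],"grip":-1},{"translation":[0,0,0],"twist":[0,0,0],"grip":-1},{"translation":[0,0,0],"twist":[0,0,0],"grip":-1},{"translation":[0,0,0],"twist":[0,0,0],"grip":-1},{"translation":[0,0,0],"twist":[0,0,0],"grip":-1}]' 30;python3 d.py .503 .2865 .14
```

```text
t: 83.45
tool_pos: [0.5047, 0.2871, 0.1411]
orientation: [-0.32, 3.122, 0.001]
force: [-0.0, -0.6, -0.0]
opening: 0.0372
t83.5 pos [0.5047 0.2871 0.1411] delta_tool_mm [ 1.8 -0.2  1.1] twist [0.0002 0.003  0.0003] F [-0.  -0.6 -0. ] open 0.0372 q6 -1.35
```

```bash
python3 -m pendant '[{"translation":[0,0,0],"twist":[0,0,0],"grip":0.3},{"translation":[0,0,0],"twist":[0,0,0],"grip":0.3},{"translation":[0,0,0],"twist":[0,0,0],"grip":0.3},{"translation":[0,0,0],"twist":[0,0,0],"grip":0.3},{"translation":[0,0,-10],"twist":[0,0,0],"grip":0.3},{"translation":[0,0,-25],"twist":[0,0,0],"grip":0.3},{"translation":[0,0,-35],"twist":[0,0,0],"grip":0.3},{"translation":[0,0,-35],"twist":[0,0,0],"grip":0.3},{"translation":[0,0,-35],"twist":[0,0,0],"grip":0.3},{"translation":[5,-15,-10],"twist":[0,0,0],"grip":0.3}]'
python3 -m pendant '[{"translation":[10,-32,0],"twist":[0,0,0],"grip":0.3},{"translation":[10,-32,0],"twist":[0,0,0],"grip":0.3},{"translation":[10,-32,0],"twist":[0,0,0],"grip":0.3},{"translation":[10,-32,0],"twist":[0,0,0],"grip":0.3},{"translation":[10,-32,0],"twist":[0,0,0],"grip":0.3},{"translation":[10,-32,0],"twist":[0,0,0],"grip":0.3},{"translation":[10,-32,0],"twist":[0,0,0],"grip":0.3},{"translation":[10,-32,0],"twist":[0,0,0],"grip":0.3},{"translation":[10,-32,0],"twist":[0,0,0],"grip":0.3},{"translation":[10,-32,0],"twist":[0,0,0],"grip":0.3}]'
python3 -m pendant '[{"translation":[7,-32,0],"twist":[0,0,0],"grip":0.3},{"translation":[7,-32,0],"twist":[0,0,0],"grip":0.3},{"translation":[7,-32,0],"twist":[0,0,0],"grip":0.3},{"translation":[5,-25,0],"twist":[0,0,0],"grip":0.3},{"translation":[3,-15,0],"twist":[0,0,0],"grip":0.3},{"translation":[0,0,0],"twist":[0,0,0],"grip":0.3},{"translation":[0,0,0],"twist":[0,0,0],"grip":0.3},{"translation":[0,0,0],"twist":[0,0,0],"grip":0.3},{"translation":[0,0,0],"twist":[0,0,0],"grip":0.3},{"translation":[0,0,0],"twist":[0,0,0],"grip":0.3}]'
python3 - <<'E'
from h import *
import pickle
s0=pickle.load(open("top0.pkl","rb")); s=snap("top"); save("t6.png",cv2.resize(s[0][20:270,120:510],None,fx=2,fy=2))
for n,S in(("start",s0),("now",s)):
    W=cloud(S);X,Y,Z=[W[...,i] for i in range(3)]
    for k,b in dict(square=(.53,.61,.2,.29,.155,.175),bottle=(.51,.6,.32,.4,.155,.175),can=(.46,.54,.25,.32,.155,.175),jar=(.43,.57,-.06,.08,.035,.055),spool=(.42,.5,.14,.22,.046,.06),block=(.38,.46,.3,.4,.028,.04),shoe=(.55,.95,-.1,.1,.03,.14)).items():
        q=W[(X>b[0])&(X<b[1])&(Y>b[2])&(Y<b[3])&(Z>b[4])&(Z<b[5])]
        if len(q): print(n,k,len(q),(((q.min(0)+q.max(0))/2)[:2]*1000).round(1),((q.max(0)-q.min(0))[:2]*1000).round(),(q[:,:2].mean(0)*1000).round(1))
E
```

```text
t: 84.45
tool_pos: [0.5006, 0.2712, 0.2968]
orientation: [0.323, -3.124, 0.001]
force: [0.0, -0.3, 0.2]
opening: 0.0603
t: 85.45
tool_pos: [0.4633, -0.0775, 0.298]
orientation: [-0.329, 3.122, -0.001]
force: [1.3, -0.4, 0.4]
opening: 0.0604
t: 86.45
tool_pos: [0.4554, -0.2265, 0.2952]
orientation: [0.319, -3.124, 0.0]
force: [0.4, 0.1, -0.8]
opening: 0.0607
start square 180 [570.7 240.8] [27. 30.] [570.2 240.6]
start bottle 181 [547.5 359.2] [30. 31.] [545.5 355.7]
start can 269 [500.1 287.7] [38. 35.] [499.3 286.6]
start spool 297 [464.2 184.2] [69. 69.] [467.8 187.2]
start block 436 [425.8 349.8] [68. 98.] [437.2 364.4]
start shoe 4312 [764.5  23.1] [295. 153.] [758.7   1.2]
now square 181 [570.3 240.9] [28. 31.] [569.6 240. ]
now bottle 180 [549.4 360.2] [30. 32.] [548.  356.8]
now can 265 [500.7 286.6] [37. 34.] [499.4 286.1]
now jar 441 [502.1  10. ] [56. 52.] [501.5  10.1]
now spool 299 [465.3 183.9] [67. 68.] [467.7 187. ]
now block 445 [425.9 349.8] [68. 99.] [437.2 364.2]
now shoe 4318 [764.5  23.2] [296. 154.] [758.4   1.3]
```

View pics/t6.png

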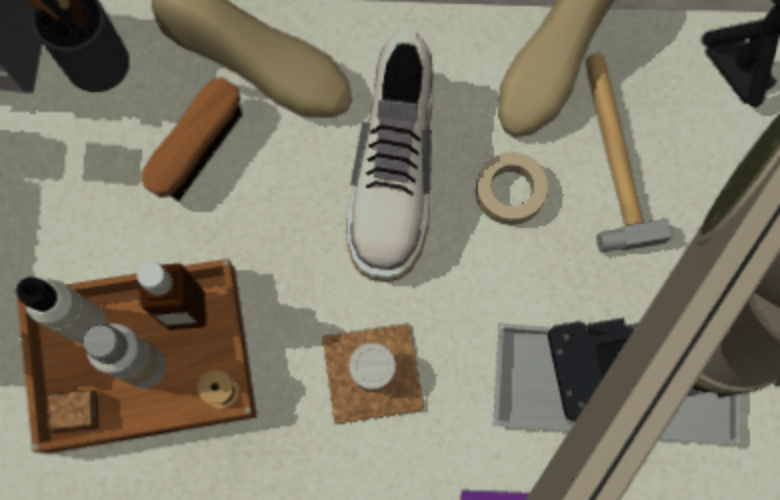

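The final view shows the bottle at (50,305), can at (120,352) and square bottle at (170,290) upright on their start spots. The jar is centred on the tile at (372,366), the shoe, spool and block are unmoved, and the arm is clear.

```bash
python3 -c "from plant import robot; print(robot.close_job())"
```

```text
the job is handed in; nothing more can be done
None
```

The job is handed in, at about 86 s of the 144 s allowed. I stood the can, square bottle and bottle aside in the side tray and put the jar on the cork tile. Then I returned the bottle, square bottle and can to the supply tray.

The last checks compare top-camera measurements from before the first move and after the last:

- **Containers:** all three stand upright. The bottle is about 2 mm from its start spot, the can about 1 mm and the square bottle under 1 mm.
- **Jar:** it stands centred on the tile within about 1 mm, wholly on it.
- **Shoe, spool and sanding block:** unmoved, within about 1 mm of measurement noise.
- **Robot:** the arm was holding nothing and was clear of everything at hand-in. The wrist force readings never exceeded about 4 N.

No check failed. The calibration is only good to about 2 mm, so the smaller offsets are within the error. I did not measure the square bottle's turn about its own axis. I kept the same gripper direction throughout, and the last picture shows no visible turn.

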